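# Grease a bottle roller's bearing through its angled nipple

## Task

The bottle roller's front bearing is due for a shot of grease. First throw the black-knobbed drive lever out of the notch nearest you into the middle notch, the one with the steel pip (neutral), and let it sit there by itself; then take the push-type grease gun out of the test-tube rack beside the roller, press its coupler squarely, in line with the tilted grease nipple, until it snaps on, and push the barrel all the way in against its spring. Finish still holding the gun like that: gripped, square on the nipple, barrel pushed in; leave the beaker, timer and marker where they are.

Things in the scene. Friction and masses are not known exactly. Their poses are not given: they have to be found in the camera images.
- roller: Bench bottle roller, fixed, 170 (x, depth) x 300 (y) x 130 mm, white and grey. Origin: centre of its underside; x away from its front panel, y to its left. Rollers along y at x = -32, +32, z = 85 mm; two bearing blocks at y = -115; gear case at y = 97 to 147, top z = 108, with two round grey cheeks (axis along y, z = 90, radius 40) beside the lever. An amber bottle is fixed on the rollers, top z = 139.
- lever (a joint): Drive lever's angle, rad, about the cheeks' axis (roller frame x = 0, y = 122, z = 90 mm, along y). 0 = upright in the middle notch (neutral, steel pip beside it); + leans to roller +x (away), - to the front. Sprung notches at -0.45, 0, +0.45 (watershed at +-0.22), stops at +-0.52. Starts at about -0.45. About 3 to 4 N at the knob lifts it out of a notch.
- lever_knob (a point): Centre of the lever's black round knob, 24 mm in diameter, 85 mm from the lever's axis, on a 9 mm steel rod. The orientation is that of the lever: z along the rod, outward; y parallel to the roller's y.
- nipple: Steel grease nipple on top of the front right bearing block, fixed, rigid. Origin: centre of its tip, 142 mm above the worktop; z: outward along its axis, which leans 0.5 rad from vertical towards the roller's front, swivelled up to 0.6 rad to either side. From the tip down: round head 9 mm in diameter, neck 5 mm in diameter down to 19 mm, root 10 mm in diameter to 30 mm.
- nipple_seat (a point): Point on the nipple's axis 16.2 mm below its tip (origin at z = -16.2 mm in the nipple's frame): the centre of the coupler's mouth lies here when the coupler has snapped fully on.
- gun: Push-type grease gun, loose, about 0.4 kg, round, hanging upright in the rack. The frame is the barrel's: origin on the axis at the coupler's mouth (spring out), z towards the end cap. Along z, mm: coupler 0-20 (dia 18), tube to 58, steel barrel 58-84 (dia 30), finger flange 84-90 (dia 42), ringed grip 90-146 (dia 28), cap to 160 (dia 30). Grip the rings; fingertips may bear on the flange.
- gun_nose (a joint): How far the coupler and its tube are pushed into the barrel against the spring, m: 0 = spring out, 0.012 = all the way in (stop). The spring takes 9 N to start and 14.5 N at the stop.
- gun_mouth (a point): Centre of the coupler's open mouth (16 mm wide at the lip, 12 mm inside); moves with the coupler, not the barrel. Four spring claws inside snap in behind the nipple's head when its tip is 16 mm inside the mouth. That takes about 5 to 8 N along the axis, before the barrel begins to slide; any angle about the axis will do.
- rack: White test-tube rack, 60 x 220 x 80 mm, fixed, left or right of the roller. Origin: centre of its underside; y along its length. The gun hangs by the barrel's shoulder on the top face (z = 74 mm) in the 21 x 24 mm hole at x = 15, y = -52.5 mm, coupler mouth at z = 16 mm. Two glass tubes stand at y = +52.5 and +87.5 mm, up to z = 138 mm.
- beaker: Empty glass beaker, 72 mm in diameter, 94 mm high, on the other side of the roller from the rack; origin at the centre of its underside. Leave it standing.
- timer: Small lab timer, 70 x 62 x 18 mm, in front of the roller; origin at the centre of its underside. Leave it where it is.
- pen: Marker pen, 136 mm long, 17 mm thick, lying in front of the roller; origin at its underside below its middle. Leave it where it is.
Things that resemble listed ones, but are neither listed nor needed, are in the scene too. What is shaped like the gun but pink or turquoise is not meant.

How it is judged:
By the outcome, as a careful person would: the job done as asked, in the order asked, and still so for the second after the job is handed in, while the arm keeps its last pose, push and grip.
It also fails if it takes over 51 s, if anything falls off the work surface, if the arm or the gripper's body presses on something with over 40 N, if the wrist force passes 120 N, or if a joint passes its speed limit or range.

## Robot

A 7-joint arm with a two-finger parallel gripper is mounted at the origin on a cart in front of the work surface, level with it; the furniture and walls round the work are solid. World frame = base frame: x ahead of the robot, y to its left, z up, the work surface at z = 0. Lengths are in m, angles in rad, forces in N, time in s.
With the tool pointing down it reaches from about 0.425 to 1.025 m from the base axis. Payload 9.4 kg.
Tool frame: the origin (TCP) lies between the finger pads; the fingertips stand 17 mm ahead of it and the grasp point (between the pads) lies 2 mm behind it; z points along the fingers, y is the direction in which the jaws open and shut (so a half turn about z gives the same grasp; the last joint's range is limited). The gripper opens to 85 mm and grips with 20 to 120 N. Pads are 22 mm wide; open, the fingers measure 114 mm over their backs; the gripper's body (76 mm by 85 mm) begins 54 mm behind the grasp point. The pads swing forward as they close: fully open they stand 13 mm farther back than shut.
Start: joints at [-1.272, 0.599, -0.003, 1.599, 0.002, 0.943, -0.08], TCP at [0.266, 0.674, 0.248] pointing down, gripper open.
Joint ranges: [-2.57, 2.57], [-0.35, 1.97], [-1.29, 1.29], [0.11, 2.56], [-1.05, 4.19], [0.11, 1.86], [-2.63, 2.63]. Speed limits (rad/s): [2.22, 2.22, 3.01, 3.01, 3.14, 3.14, 3.14].

## Interface

Orientations are given as a rotation vector (axis times angle).
In Python, from workcell import telemetry, eyes, workorder gives the robot as it stands. The module is installed in compiled form; this text tells all that it offers.
- The arm moves only by the tool send_rows, never from a script. Its argument "deltas" is a list of rows, each a list of 3 entries, a list of its own where there are three numbers: the shift along the world's x, y, z in m, then the turn about the world's z in units of 6 degrees (1.0 is 6 degrees), then the opening, from -1 (shut) to 1 (fully open). In form: [[[tx, ty, tz], spin, gripper], ...]. A call has 1 to 5 rows; each row is the pose to reach, as a shift and turn from the pose commanded when the call began; what a row does not reach only later rows make up. A row lasts 1/10 s, in which the tool goes at most 50 mm and 8.59 degrees, less where a joint would pass 70% of its speed; a pose out of reach is approached as far as the arm can. A call with a gripper value outside its range is refused whole. The fingers move at their own pace and stop on an object; "squeeze" is the grip in N (left out, the last holds). Time passes only in rows, so rows that repeat a pose let the fingers close. It gives the time, the measured TCP pose, the force and the opening at its end, in the units of the state.
- telemetry.sense(): the state, without advancing time (a new reading comes with each control period).
- eyes.read_camera(name): name is "scene" or "top" or "wrist"; returns a dict with "frame" (384x512x3 uint8, red, green, blue), "mtx" (3x3 intrinsics, pixels), "cam_to_world" (4x4, takes a point from camera to world coordinates). Camera axes: x right, y down, z forward; pixel columns grow to the right and rows downward; lengths in m; the calibration is good to about 2 mm. The wrist camera is an equidistant fisheye: a pixel r from the principal point sees the ray r / f radians off the axis. A picture is of the moment at which its call begins. There is no depth.
- workorder.sign_off(): hands the job in, once; it reports no verdict.
The state is a dict: "clock": time; "joint_positions": joint angles; "qvel": joint speeds; "effort": joint torques, N m; "position": TCP position; "tcp_rot": TCP orientation; "wrist_force": force on the tool from outside, world axes, zero at the start; "ft_torque": the same for the moment, N m; "finger_gap": finger opening in m.
Only numpy, scipy, OpenCV 4.12 (cv2) and the standard library are available. Lean on these libraries where they do the work, as an engineer would, in place of code of your own. Each camera call takes 0.05 s, during which the arm holds its last target. There are 200 camera calls.

## Working session

There is one attempt and no reset: what is moved stays moved. The work goes in short steps, Python scripts to look and compute and a tool call to move; the robot and the scene stay as the last step left them, time stands still between calls to the robot, and variables do not carry over. Pictures are saved under pics/ and viewed, about 8 in all and at most 12, crops included, and the job is handed in when it is done.

Besides the shell and the picture viewer there is one more tool, called as name(argument=value, ...) on one line, values as JSON. send_rows: Moves the arm, as the interface text tells. Its arguments: {"type":"object","properties":{"deltas":{"type":"array"},"squeeze":{"type":"number"}},"required":["deltas"]}

```bash
mkdir -p pics; cat > h.py <<'E'
import numpy as np, cv2
from scipy.spatial.transform import Rotation as R
from workcell import telemetry, eyes, workorder
def cam(n,save=None):
    d=eyes.read_camera(n)
    if save: cv2.imwrite(f'pics/{save}.png',d['frame'][:,:,::-1])
    np.savez(f'/tmp/{save or n}.npz',**d)
    return d
def ray(d,u,v,fish=False):
    K=d['mtx'];T=d['cam_to_world']
    x=(u-K[0,2])/K[0,0];y=(v-K[1,2])/K[1,1]
    if fish:
        r=np.hypot(x,y);c=np.array([np.sin(r)*x/r,np.sin(r)*y/r,np.cos(r)])
    else: c=np.array([x,y,1])
    c=T[:3,:3]@c
    return T[:3,3],c/np.linalg.norm(c)
def proj(d,p,fish=False):
    K=d['mtx'];T=d['cam_to_world']
    c=T[:3,:3].T@(np.asarray(p)-T[:3,3])
    if fish:
        h=np.hypot(c[0],c[1]);r=np.arctan2(h,c[2]);a=c[:2]/h*r
    else: a=c[:2]/c[2]
    return np.array([K[0,0]*a[0]+K[0,2],K[1,1]*a[1]+K[1,2]])
def onz(d,u,v,z,fish=False):
    o,c=ray(d,u,v,fish); return o+c*(z-o[2])/c[2]
def tri(obs):
    A=0;b=0;L=[]
    for d,u,v,f in obs:
        o,c=ray(d,u,v,f);P=np.eye(3)-np.outer(c,c);A=A+P;b=b+P@o;L.append((o,c))
    p=np.linalg.solve(A,b)
    return p,[np.linalg.norm(np.cross(p-o,c)) for o,c in L]
def load(n): return dict(np.load(f'/tmp/{n}.npz'))
E
python3 - <<'E'
from h import *
np.set_printoptions(precision=4,suppress=True)
s=telemetry.sense();print(s)
a=cam('scene','s0');b=cam('top','t0')
print(a['mtx'],a['cam_to_world'],b['mtx'],b['cam_to_world'])
cv2.imwrite('pics/s0b.png',cv2.resize(a['frame'][:,:,::-1],(800,600),interpolation=cv2.INTER_CUBIC))
cv2.imwrite('pics/t0b.png',cv2.resize(b['frame'][:,:,::-1],(800,600),interpolation=cv2.INTER_CUBIC))
E
```

```text
{'clock': 0.0, 'joint_positions': array([-1.2717,  0.6001, -0.0025,  1.6001,  0.0018,  0.9429, -0.0798]), 'qvel': array([ 0.0008, -0.001 , -0.0003,  0.0012, -0.0006,  0.0006,  0.0008]), 'effort': array([  0.001 , -77.6458,   1.5651, -25.8005,   0.0124,   0.0088,
         0.    ]), 'position': array([0.2659, 0.674 , 0.2474]), 'tcp_rot': array([-0.5868, -3.0861,  0.0024]), 'wrist_force': array([-0.2627,  0.1488, -0.5465]), 'ft_torque': array([ 0.0197,  0.0091, -0.0232]), 'finger_gap': 0.08556595468069825}
[[438.4119   0.     256.8913]
 [  0.     438.4119 183.0254]
 [  0.       0.       1.    ]] [[ 0.4438 -0.4682  0.7641 -0.5269]
 [-0.8959 -0.2503  0.3669 -0.4743]
 [ 0.0195 -0.8474 -0.5305  0.8316]
 [ 0.      0.      0.      1.    ]] [[466.6551   0.     251.6486]
 [  0.     466.6551 189.2147]
 [  0.       0.       1.    ]] [[ 0.0122 -0.9978  0.0646  0.4019]
 [-0.9999 -0.0117  0.0073  0.0067]
 [-0.0066 -0.0647 -0.9979  1.6908]
 [ 0.      0.      0.      1.    ]]
```

View pics/s0b.png

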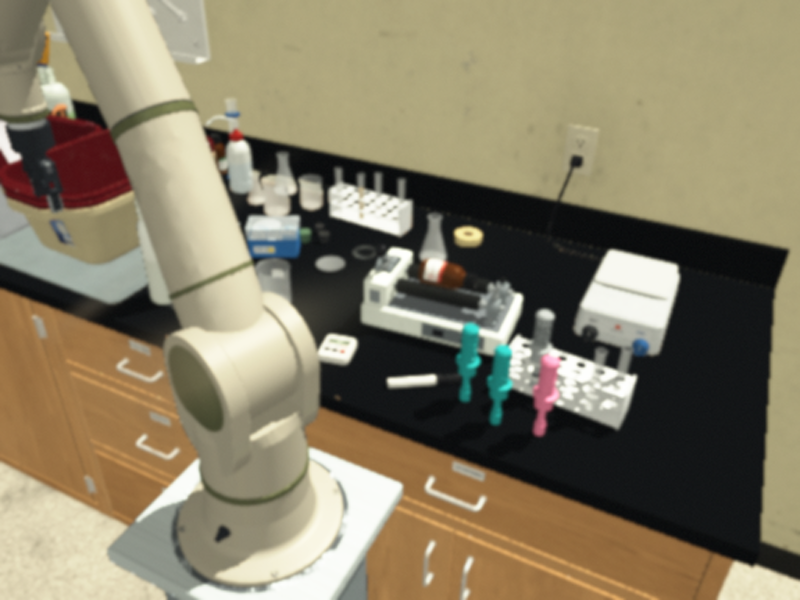

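View pics/t0b.png

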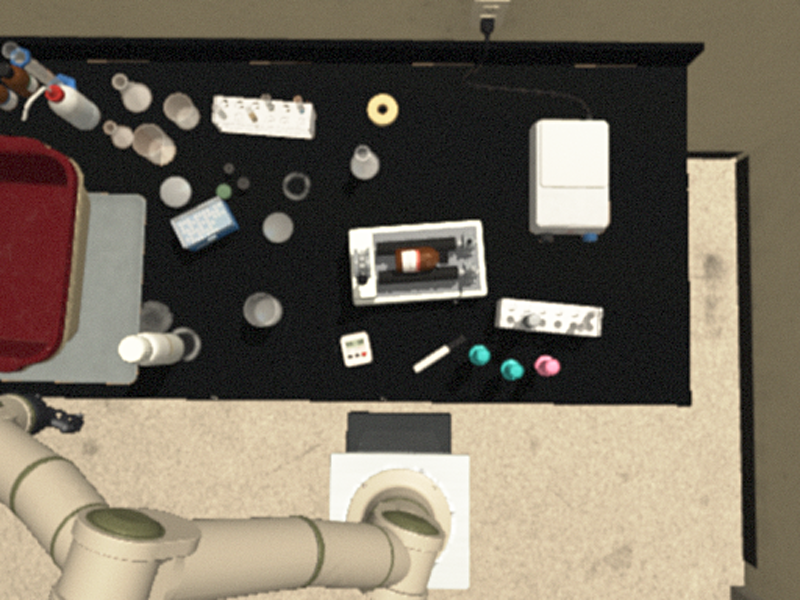

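```bash
python3 - <<'E'
from h import *
a=load('s0')['frame'][:,:,::-1];b=load('t0')['frame'][:,:,::-1]
cv2.imwrite('pics/s0c.png',cv2.resize(a[150:290,225:425],None,fx=4,fy=4,interpolation=cv2.INTER_CUBIC))
cv2.imwrite('pics/t0c.png',cv2.resize(b[130:250,215:395],None,fx=4.4,fy=4.4,interpolation=cv2.INTER_CUBIC))
E
```

```text
(no output)
```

View pics/s0c.png

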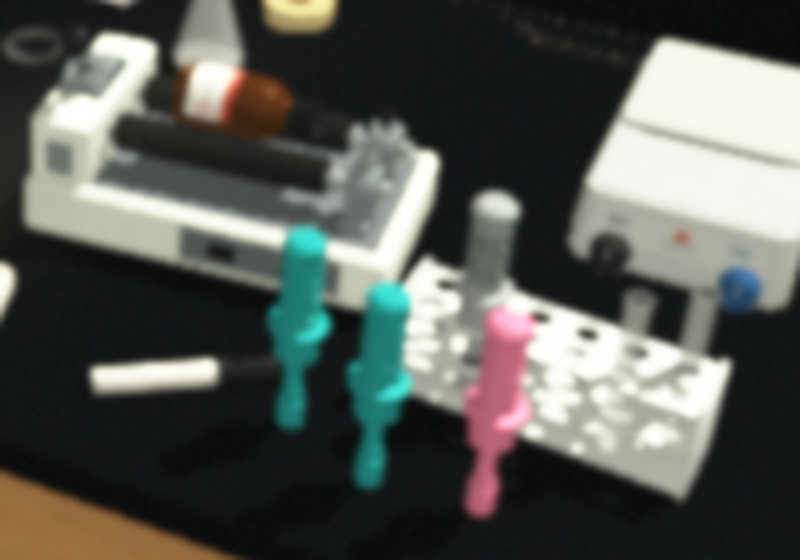

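View pics/t0c.png

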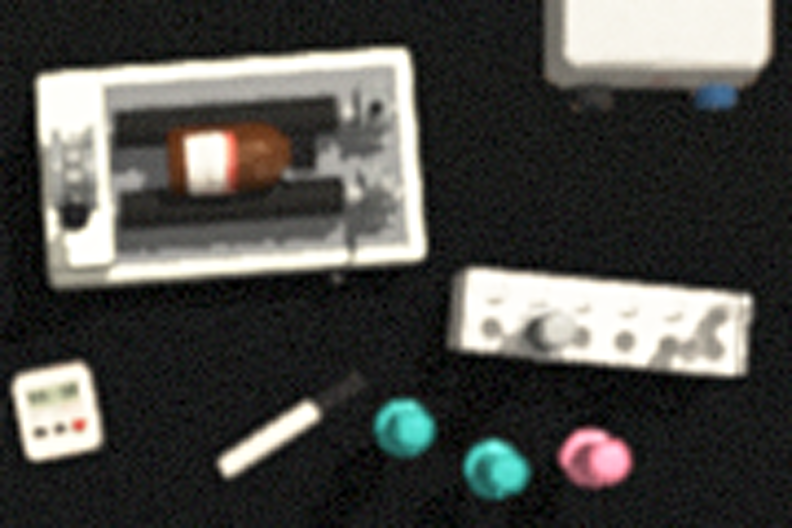

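```bash
python3 - <<'E'
from h import *
np.set_printoptions(precision=4,suppress=True)
s=load('s0');t=load('t0')
T=lambda u,v:(215+(u+.5)/4.4-.5,130+(v+.5)/4.4-.5)
S=lambda u,v:(225+(u+.5)/4-.5,150+(v+.5)/4-.5)
for z in(.05,.06):
  c=[onz(t,*T(u,v),z) for u,v in[(412,48),(427,258),(50,285),(38,75)]]
  print(z,np.array(c),[np.linalg.norm(c[i]-c[i-1]) for i in range(4)])
print('knob',onz(t,*T(75,215),.1665))
print('gun cap',onz(t,*T(555,330),.176), onz(s,*S(497,203),.176),tri([(t,*T(555,330),0),(s,*S(497,203),0)]))
c=[onz(t,*T(u,v),.08) for u,v in[(467,268),(752,293),(745,375),(458,350)]];print('rack',np.array(c),[np.linalg.norm(c[i]-c[i-1]) for i in range(4)])
for n,u,v,u2,v2 in[('teal1',405,430,305,235),('teal2',500,472,390,293),('pink',605,462,510,318)]: print(n,tri([(t,*T(u,v),0),(s,*S(u2,v2),0)]))
print('bottle',onz(t,130/1.5625,350/1.5625,.2),'tableedge',onz(t,256,400/1.5625,0))
E
```

```text
0.05 [[ 0.6834 -0.1798  0.05  ]
 [ 0.514  -0.1925  0.05  ]
 [ 0.4888  0.1089  0.05  ]
 [ 0.6582  0.1212  0.05  ]] [np.float64(0.3021120481170648), np.float64(0.16989473888405449), np.float64(0.3024918523783561), np.float64(0.1697841454445571)]
0.06 [[ 0.6817 -0.1787  0.06  ]
 [ 0.5133 -0.1913  0.06  ]
 [ 0.4883  0.1083  0.06  ]
 [ 0.6566  0.1205  0.06  ]] [np.float64(0.3002707810021664), np.float64(0.1688592899582299), np.float64(0.30064827048951615), np.float64(0.16874937054700967)]
knob [0.5351 0.0838 0.1665]
gun cap [ 0.4533 -0.2717  0.176 ] [ 0.455  -0.2764  0.176 ] (array([ 0.4541, -0.2741,  0.1756]), [np.float64(0.002438282289400119), np.float64(0.0024382822894001266)])
rack [[ 0.5045 -0.2203  0.08  ]
 [ 0.4875 -0.4435  0.08  ]
 [ 0.4232 -0.4377  0.08  ]
 [ 0.44   -0.2134  0.08  ]] [np.float64(0.06480036876375668), np.float64(0.2238870419924794), np.float64(0.0645310403412671), np.float64(0.22487527798707752)]
teal1 (array([ 0.3795, -0.1663,  0.1605]), [np.float64(0.003258151465432473), np.float64(0.003258151465432523)])
teal2 (array([ 0.349 , -0.2369,  0.158 ]), [np.float64(0.0028245931590275067), np.float64(0.0028245931590274442)])
pink (array([ 0.357 , -0.3134,  0.1603]), [np.float64(0.0018588464463728136), np.float64(0.001858846446372679)])
bottle [0.3808 0.5542 0.2   ] tableedge [0.2708 0.0005 0.    ]
```

send_rows(deltas=[[[0,0,0.05],0,-1],[[0,0,0.1],0,-1],[[0,-0.05,0.15],0,-1],[[0,-0.1,0.17],0,-1],[[0.02,-0.15,0.17],0,-1]])

```text
clock: 0.6
position: [0.278, 0.5475, 0.417]
tcp_rot: [-0.582, -3.087, -0.006]
wrist_force: [0.4, 0.6, -0.1]
finger_gap: 0.0123
```

send_rows(deltas=[[[0.02,-0.045,0],0,-1],[[0.04,-0.09,0],0,-1],[[0.06,-0.135,0],0,-1],[[0.08,-0.18,0],0,-1],[[0.1,-0.225,0],0,-1]])

```text
clock: 1.1
position: [0.3799, 0.3203, 0.4146]
tcp_rot: [-0.587, -3.086, 0.0]
wrist_force: [0.5, 0.3, -0.0]
finger_gap: -0.0
```

send_rows(deltas=[[[0.02,-0.045,0],1,-1],[[0.03,-0.09,-0.01],2,-1],[[0.04,-0.135,-0.03],3,-1],[[0.04,-0.18,-0.05],4,-1],[[0.04,-0.225,-0.07],4.35,-1]])

```text
clock: 1.6
position: [0.4193, 0.0954, 0.344]
tcp_rot: [-0.131, 3.138, 0.0]
wrist_force: [1.2, -0.0, -0.1]
finger_gap: 0.0001
```

```bash
python3 - <<'E'
from h import *
np.set_printoptions(precision=4,suppress=True)
s=telemetry.sense();print(s['clock'],s['position'],R.from_rotvec(s['tcp_rot']).as_matrix())
w=cam('wrist','w1');print(w['mtx'],w['cam_to_world'])
cv2.imwrite('pics/w1b.png',cv2.resize(w['frame'][:,:,::-1],(800,600),interpolation=cv2.INTER_CUBIC))
E
```

```text
1.6 [0.4193 0.0954 0.344 ] [[-0.9965 -0.0833  0.0004]
 [-0.0833  0.9965  0.0001]
 [-0.0004  0.0001 -1.    ]]
[[297.3186   0.     258.4352]
 [  0.     297.3186 191.9799]
 [  0.       0.       1.    ]] [[-0.0827  0.9483  0.3065  0.3405]
 [ 0.9966  0.0787  0.0256  0.089 ]
 [ 0.0001  0.3076 -0.9515  0.4711]
 [ 0.      0.      0.      1.    ]]
```

View pics/w1b.png

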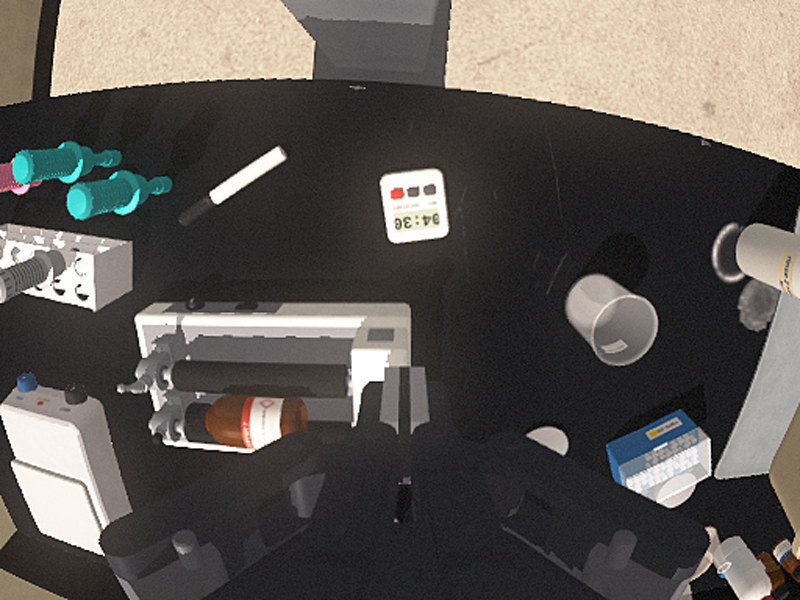

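send_rows(deltas=[[[0.02,-0.005,-0.044],0,-1],[[0.04,-0.01,-0.088],0,-1],[[0.06,-0.015,-0.132],0,-1],[[0.062,-0.015,-0.177],0,-1],[[0.062,-0.015,-0.177],0,-1]])

```text
clock: 2.15
position: [0.4792, 0.0816, 0.1631]
tcp_rot: [0.124, -3.13, 0.004]
wrist_force: [-0.8, -1.0, 0.2]
finger_gap: -0.0003
```

send_rows(deltas=[[[0.01,0.001,0],0,-1],[[0.02,0.002,0],0,-1],[[0.028,0.002,0],0,-1],[[0.034,0.003,0],0,-1],[[0.038,0.003,0],0,-1]])

```text
clock: 2.65
position: [0.5202, 0.0857, 0.1688]
tcp_rot: [-0.126, 3.138, 0.001]
wrist_force: [-1.0, 0.9, 1.8]
finger_gap: -0.0
```

send_rows(deltas=[[[0.005,0,0],0,-1],[[0.01,0,0],0,-1],[[0.015,0.001,0],0,-1],[[0.019,0.001,0],0,-1],[[0.023,0.001,0],0,-1]])

```text
clock: 3.15
position: [0.5429, 0.0865, 0.1676]
tcp_rot: [-0.125, 3.139, -0.0]
wrist_force: [-0.4, 0.3, 0.7]
finger_gap: -0.0
```

```bash
python3 - <<'E'
from h import *
np.set_printoptions(precision=4,suppress=True)
s=telemetry.sense();print(s['clock'],s['position'],s['wrist_force'])
w=cam('wrist','w2')
a=cam('scene','s2')['frame'][:,:,::-1]
f=w['frame'][:,:,::-1]
c=cv2.resize(f,(800,600),interpolation=cv2.INTER_CUBIC)
c[:230,500:]=cv2.resize(a[150:215,225:310],(300,230),interpolation=cv2.INTER_CUBIC)
cv2.imwrite('pics/w2b.png',c)
E
```

```text
3.15 [0.5429 0.0865 0.1676] [-0.4159  0.2967  0.7185]
```

View pics/w2b.png

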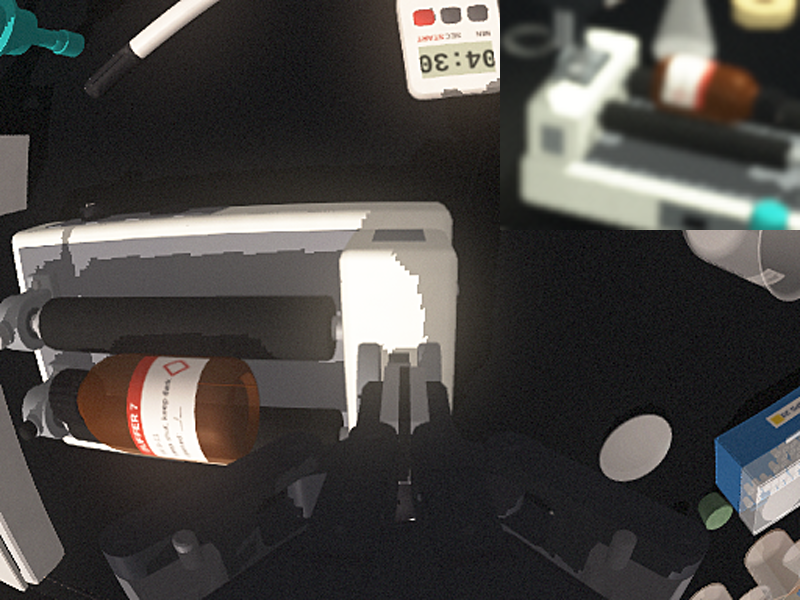

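send_rows(deltas=[[[-0.02,-0.002,0],0,-1],[[-0.05,-0.004,0],0,-1],[[-0.08,-0.02,0.03],0,-1],[[-0.08,-0.06,0.07],0,-1],[[-0.08,-0.1,0.1],0,0]])

```text
clock: 3.75
position: [0.4618, -0.0086, 0.265]
tcp_rot: [-0.13, 3.139, 0.0]
wrist_force: [1.3, 0.6, -0.5]
finger_gap: 0.0134
```

send_rows(deltas=[[[0,-0.02,0],0,1],[[0,-0.02,0],0,1],[[0,-0.02,0],0,1]])

```text
clock: 4.05
position: [0.4625, -0.0284, 0.2637]
tcp_rot: [-0.124, 3.139, 0.0]
wrist_force: [-0.2, 0.1, 0.3]
finger_gap: 0.0581
```

```bash
python3 - <<'E'
from h import *
np.set_printoptions(precision=4,suppress=True)
s=telemetry.sense();print(s['clock'],s['position'],s['wrist_force'])
w=cam('wrist','w3')
for p in[(.535,.084,.1665),(.575,.0866,.175),(.55,-.155,.142)]: print(proj(w,p,True)*1.5625)
f=w['frame'][:,:,::-1]
cv2.imwrite('pics/w3b.png',cv2.resize(f,(800,600),interpolation=cv2.INTER_CUBIC))
E
```

```text
4.05 [ 0.4625 -0.0284  0.2637] [-0.2368  0.0987  0.2794]
[577.2203 436.2447]
[568.8354 493.973 ]
[204.0593 408.4358]
```

View pics/w3b.png

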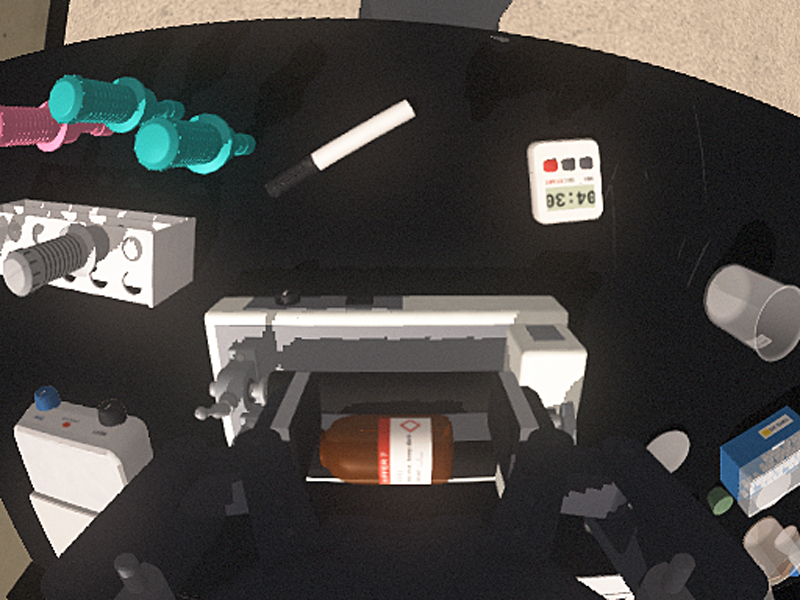

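send_rows(deltas=[[[0,-0.05,0.01],-0.5,1],[[0,-0.1,0.015],-1,1],[[-0.003,-0.15,0.015],-1.5,1],[[-0.006,-0.2,0.015],-1.5,1],[[-0.009,-0.245,0.015],-1.5,1]])

```text
clock: 4.6
position: [0.4539, -0.2742, 0.278]
tcp_rot: [-0.118, -3.139, -0.001]
wrist_force: [1.2, 0.5, -0.1]
finger_gap: 0.0857
```

send_rows(deltas=[[[0,0,0],0,1]])

```text
clock: 4.7
position: [0.4527, -0.2786, 0.2782]
tcp_rot: [-0.131, -3.138, 0.004]
wrist_force: [0.0, 0.9, 0.3]
finger_gap: 0.0855
```

```bash
python3 - <<'E'
from h import *
np.set_printoptions(precision=4,suppress=True)
s=telemetry.sense();print(s['clock'],s['position'],s['tcp_rot'],s['finger_gap'])
w=cam('wrist','w4');t=cam('top','t4')
print('gun cap proj',proj(w,(.4535,-.273,.176),1),'nip',proj(w,(.55,-.155,.142),1),'knob0',proj(t,(.575,.0866,.175)),'knob-',proj(t,(.536,.084,.1665)))
B=lambda im,x,y,h,sz:cv2.resize(im[int(y)-h:int(y)+h,int(x)-h:int(x)+h,::-1],(sz,sz),interpolation=cv2.INTER_CUBIC)
c=np.zeros((600,800,3),np.uint8)
def put(r,cc,im,x,y,h,sz=267):
    x=min(max(int(x),h),512-h);y=min(max(int(y),h),384-h)
    c[r:r+sz,cc:cc+sz]=B(im,x,y,h,sz)[:600-r,:800-cc]; print((r,cc),'origin',x-h,y-h,'scale',sz/2/h)
put(0,0,load('w1')['frame'],*proj(load('w1'),(.55,-.155,.142),1),25,260)
put(0,270,load('w3')['frame'],*proj(load('w3'),(.55,-.155,.142),1),25,260)
put(0,540,w['frame'],*proj(w,(.55,-.155,.142),1),25,260)
put(270,0,t['frame'],*proj(t,(.555,.085,.17)),25,330)
put(270,335,w['frame'],*proj(w,(.4535,-.273,.176),1),60,330)
cv2.imwrite('pics/c4.png',c)
E
```

```text
4.7 [ 0.4527 -0.2786  0.2782] [-0.1312 -3.1382  0.0044] 0.08554744831613907
gun cap proj [265.6071 198.1775] nip [378.7493 262.1987] knob0 [230.8651 166.0697] knob- [231.6109 178.2037]
(0, 0) origin 53 221 scale 5.2
(0, 270) origin 105 236 scale 5.2
(0, 540) origin 353 237 scale 5.2
(270, 0) origin 206 147 scale 6.6
(270, 335) origin 205 138 scale 2.75
```

View pics/c4.png

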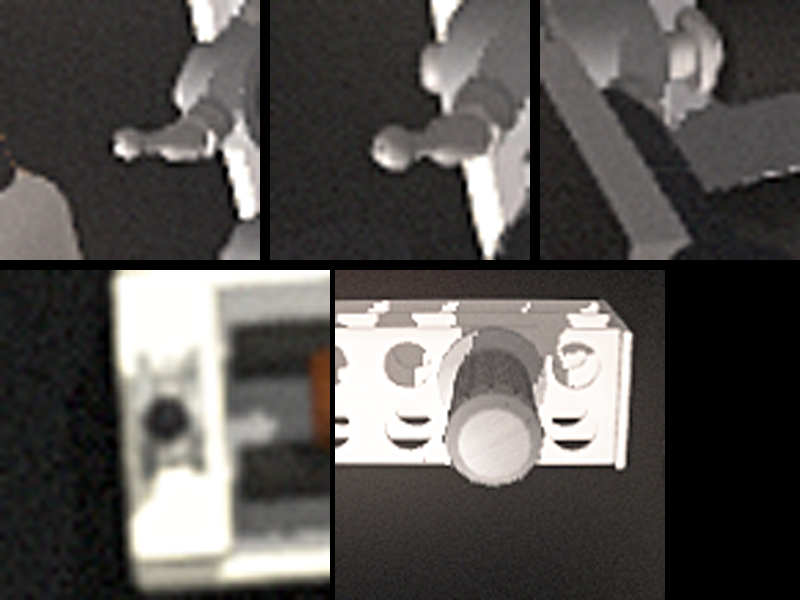

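```bash
python3 - <<'E'
from h import *
np.set_printoptions(precision=4,suppress=True)
t=cam('top','t5')
def fine(d):
    g=d['frame'].astype(float).mean(2)[162:186,224:239]
    w=np.clip(70-g,0,None); 
    m=(g<80).astype(np.uint8); n,l,st,c=cv2.connectedComponentsWithStats(m)
    print([ (s[4],cc+[224,162]) for s,cc in zip(st[1:],c[1:])])
for n in('t0','t4','t5'): fine(load(n))
def knob(a,cx=.585,cy=-.035,yaw=.083):
    p=np.array([85e-3*np.sin(a),.122]);c,s=np.cos(yaw),np.sin(yaw)
    return np.array([cx+c*p[0]-s*p[1],cy+s*p[0]+c*p[1],.09+.085*np.cos(a)])
for a in(-.45,-.2,-.1,0): print(a,proj(t,knob(a)),knob(a))
# nipple
O={'w1':(53,221),'w3':(105,236)}
def P(n,u,v):
    return (load(n),O[n][0]+(u+.5)/5.2-.5,O[n][1]+(v+.5)/5.2-.5,1)
print('head',tri([P('w1',127,144),P('w3',394-270,148)]))
print('rootend',tri([P('w1',203,133),P('w3',475-270,134)]))
w=load('w4');print('cap',onz(w,205+(495-335)/2.75,138+(447-270)/2.75,.176,1))
E
```

```text
[(np.int32(17), array([224., 177.])), (np.int32(32), array([231.4062, 178.1875]))]
[(np.int32(29), array([230.6207, 169.4138])), (np.int32(14), array([224. , 178.5]))]
[(np.int32(29), array([230.6207, 169.4138])), (np.int32(14), array([224. , 178.5]))]
-0.45 [231.7675 177.5844] [0.538  0.0835 0.1665]
-0.2 [231.2479 171.2909] [0.5581 0.0852 0.1733]
-0.1 [231.0537 168.6971] [0.5664 0.0859 0.1746]
0 [230.8707 166.1046] [0.5749 0.0866 0.175 ]
head (array([ 0.5537, -0.1579,  0.1424]), [np.float64(0.00019008108382724602), np.float64(0.00019008108382724588)])
rootend (array([ 0.5675, -0.1525,  0.11  ]), [np.float64(0.0010122107598156105), np.float64(0.001012210759815609)])
cap [ 0.457  -0.2753  0.176 ]
```

send_rows(deltas=[[[0,0.05,0],0.5,-1],[[0,0.1,0],1,-1],[[0,0.15,0],1.5,-1],[[0,0.2,0],1.5,-1],[[0,0.25,0],1.5,-1]])

```text
clock: 5.35
position: [0.4527, -0.0193, 0.2786]
tcp_rot: [0.131, -3.139, -0.001]
wrist_force: [0.8, -0.5, -1.2]
finger_gap: 0.0123
```

send_rows(deltas=[[[0,0.05,-0.01],0,-1],[[0.01,0.1,-0.02],0,-1],[[0.025,0.112,-0.06],0,-1],[[0.04,0.112,-0.112],0,-1],[[0.045,0.112,-0.112],0,-1]])

```text
clock: 5.85
position: [0.4961, 0.0912, 0.1621]
tcp_rot: [0.133, -3.131, 0.002]
wrist_force: [-1.2, -0.1, 0.3]
finger_gap: 0.0002
```

```bash
python3 - <<'E'
from h import *
np.set_printoptions(precision=4,suppress=True)
s=telemetry.sense();print(s['clock'],s['position'],s['tcp_rot'],s['wrist_force'])
from scipy.optimize import least_squares
O={'w1':(53,221),'w3':(105,236)}
pts=[('w1',127,144,4.5),('w3',124,148,4.5),('w1',203,133,None),('w3',205,134,None)]
D={n:load(n) for n in O}
def f(q,lean=.5):
    phi=q[2]; a=np.array([-np.sin(lean)*np.cos(phi),-np.sin(lean)*np.sin(phi),np.cos(lean)])
    r=[]
    for n,u,v,s in pts:
        p=np.array([q[0],q[1],.142])-a*(s or q[3])*1e-3
        r+=list(proj(D[n],p,1)-np.array([O[n][0]+(u+.5)/5.2-.5,O[n][1]+(v+.5)/5.2-.5]))
    return r
r=least_squares(f,[.55,-.155,.3,25]);print(r.x,np.array(r.fun))
E
```

```text
5.85 [0.4961 0.0912 0.1621] [ 0.1335 -3.1305  0.0024] [-1.1511 -0.0692  0.31  ]
[ 0.555  -0.162   0.8282 32.0636] [ 0.43   -0.0832 -0.3492 -0.0352 -0.5109  0.7617  0.4086 -0.4709]
```

send_rows(deltas=[[[0.02,-0.002,0.003],0,-1],[[0.04,-0.004,0.003],0,-1],[[0.047,-0.004,0.003],0,-1],[[0.052,-0.004,0.003],0,-1],[[0.055,-0.004,0.003],0,-1]])

```text
clock: 6.35
position: [0.553, 0.0849, 0.1705]
tcp_rot: [0.126, -3.139, -0.001]
wrist_force: [-1.6, -0.2, 0.3]
finger_gap: 0.0001
```

send_rows(deltas=[[[0,0,0],0,-1],[[-0.02,-0.002,0],0,-1],[[-0.06,-0.006,0.01],0,-1],[[-0.085,-0.02,0.05],0,-1],[[-0.11,-0.06,0.07],0,-1]])

```text
clock: 6.85
position: [0.443, 0.0274, 0.2407]
tcp_rot: [-0.133, 3.138, 0.002]
wrist_force: [0.3, -0.7, 0.7]
finger_gap: -0.0
```

send_rows(deltas=[[[0,-0.05,0.0],0,-1],[[0,-0.1,0],0,-1],[[0,-0.1,0],0,-1]])

```text
clock: 7.15
position: [0.4429, -0.0805, 0.2401]
tcp_rot: [-0.111, 3.138, -0.003]
wrist_force: [-0.3, -0.4, -0.5]
finger_gap: 0.0002
```

```bash
python3 - <<'E'
from h import *
np.set_printoptions(precision=4,suppress=True)
t=cam('top','t6');w=cam('wrist','w6')
s=telemetry.sense();print(s['clock'],s['position'])
g=t['frame'].astype(float).mean(2)[160:186,226:239]
n,l,st,c=cv2.connectedComponentsWithStats((g<80).astype(np.uint8)); print([(s[4],cc+[226,160]) for s,cc in zip(st[1:],c[1:])])
print(proj(w,(.555,-.16,.142),1))
E
```

```text
7.25 [ 0.4434 -0.0755  0.2394]
[(np.int32(30), array([230.5, 166.4]))]
[166.7084 299.9211]
```

send_rows(deltas=[[[0.04,-0.02,0],0,0],[[0.08,-0.04,0],0,1],[[0.12,-0.06,0],0,1],[[0.157,-0.08,0],0,1],[[0.157,-0.08,0],0,1]])

```text
clock: 7.75
position: [0.6055, -0.1546, 0.2385]
tcp_rot: [-0.127, 3.137, -0.002]
wrist_force: [-0.8, -0.2, -0.7]
finger_gap: 0.0719
```

```bash
python3 - <<'E'
from h import *
np.set_printoptions(precision=4,suppress=True)
w=cam('wrist','w7')
s=telemetry.sense();print(s['clock'],s['position'],w['cam_to_world'][:3,3])
c=np.zeros((400,800,3),np.uint8)
for i,n in enumerate(('w6','w7')):
    d=load(n);x,y=proj(d,(.555,-.16,.135),1).astype(int)-25
    print(n,x,y); y=max(y,0);x=max(x,0)
    c[:,400*i:400*i+398]=cv2.resize(d['frame'][y:y+50,x:x+50,::-1],(398,400),interpolation=cv2.INTER_CUBIC)
cv2.imwrite('pics/c7.png',c)
E
```

```text
7.8 [ 0.6029 -0.1534  0.2382] [ 0.5265 -0.1607  0.3655]
w6 143 270
w7 231 110
```

View pics/c7.png

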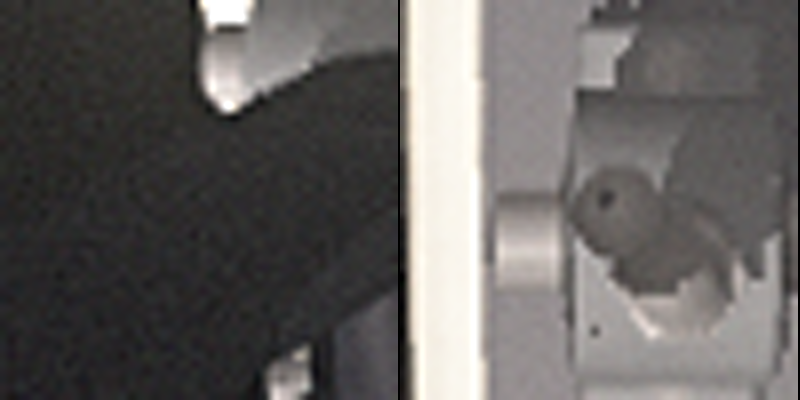

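```bash
cat > nip.py <<'E'
from h import *
np.set_printoptions(precision=4,suppress=True)
from scipy.optimize import least_squares
O={'w1':(53,221,5.2),'w3':(105,236,5.2),'w7':(231,110,8)}
pts=[('w1',127,144,4.5,0),('w3',124,148,4.5,0),('w1',203,133,None,3),('w3',205,134,None,3),('w7',217,215,4.5,0),('w7',206,198,0,0),('w7',290,288,None,4)]
D={n:load(n) for n in O}
def f(q,lean=.5):
    phi=q[2]; a=np.array([-np.sin(lean)*np.cos(phi),-np.sin(lean)*np.sin(phi),np.cos(lean)])
    r=[]
    for n,u,v,s,i in pts:
        p=np.array([q[0],q[1],.142])-a*(q[i] if s is None else s)*1e-3
        o=O[n]; r+=list(proj(D[n],p,1)-np.array([o[0]+(u+.5)/o[2]-.5,o[1]+(v+.5)/o[2]-.5]))
    return np.array(r)
r=least_squares(f,[.55,-.155,.3,25,25]);print(r.x,r.fun.reshape(-1,2))
E
python3 nip.py
```

```text
[ 0.5539 -0.1607  0.6894 32.4306 33.0207] [[ 0.8851 -0.549 ]
 [ 0.4212 -0.6598]
 [-0.4634  0.8994]
 [ 0.3997 -0.3067]
 [-0.1639 -0.1085]
 [-0.452   0.3612]
 [-0.0269  0.0268]]
```

send_rows(deltas=[[[-0.04,-0.02,0.02],0,1],[[-0.08,-0.05,0.02],-0.5,1],[[-0.11,-0.08,0.02],-1,1],[[-0.14,-0.11,0.02],-1.5,1],[[-0.144,-0.115,0.02],-1.5,1]])

```text
clock: 8.3
position: [0.4527, -0.2707, 0.2595]
tcp_rot: [-0.13, -3.137, -0.0]
wrist_force: [1.0, 0.1, 1.0]
finger_gap: 0.0854
```

send_rows(deltas=[[[0,0,0],0,1]])

```text
clock: 8.4
position: [0.456, -0.2687, 0.2594]
tcp_rot: [-0.122, -3.139, -0.001]
wrist_force: [0.3, 0.9, 0.1]
finger_gap: 0.085
```

```bash
python3 - <<'E'
from h import *
s=telemetry.sense();print(s['clock'],s['position'],s['tcp_rot'],s['finger_gap'],s['joint_positions'])
E
```

```text
8.4 [ 0.45602228 -0.26869198  0.25937776] [-1.22245657e-01 -3.13889405e+00 -1.19382827e-03] 0.0849805746575825 [ 0.20845264  0.36092886  0.2921188   2.04662113 -0.14986376  0.75435329
  2.0853088 ]
```

send_rows(deltas=[[[0,-0.006,0],-1.4,1],[[0,-0.006,0],-2.8,1],[[0,-0.006,0],-4.2,1],[[0,-0.006,0],-5.6,1],[[0,-0.006,0],-7,1]])

```text
clock: 8.9
position: [0.4585, -0.2728, 0.2589]
tcp_rot: [-1.241, -2.886, -0.002]
wrist_force: [0.3, -0.2, -0.8]
finger_gap: 0.086
```

send_rows(deltas=[[[0,0,0],-1.4,1],[[0,0,0],-2.8,1],[[0,0,0],-4.2,1],[[0,0,0],-5.6,1],[[0,0,0],-7,1]])

```text
clock: 9.4
position: [0.4585, -0.2728, 0.2588]
tcp_rot: [-2.192, -2.249, -0.001]
wrist_force: [0.7, -0.1, -0.1]
finger_gap: 0.0856
```

send_rows(deltas=[[[0,0,0],-1.4,1],[[0,0,0],-2.8,1],[[0,0,0],-4.2,1],[[0,0,0],-5.6,1],[[0,0,0],-7,1]])

```text
clock: 9.9
position: [0.4586, -0.2727, 0.2587]
tcp_rot: [-2.852, -1.314, -0.0]
wrist_force: [-0.2, 0.6, -0.6]
finger_gap: 0.0854
```

send_rows(deltas=[[[0,0,0],-1.4,1],[[0,0,0],-2.8,1],[[0,0,0],-4.2,1],[[0,0,0],-5.6,1],[[0,0,0],-7,1]])

```text
clock: 10.4
position: [0.4586, -0.2727, 0.2586]
tcp_rot: [-3.133, -0.205, 0.0]
wrist_force: [0.5, -0.1, -0.2]
finger_gap: 0.0856
```

send_rows(deltas=[[[0,0,0],-1,1],[[0,0,0],-2,1],[[0,0,0],-2,1],[[0,0,0],-2,1]])

```text
clock: 10.8
position: [0.458, -0.2738, 0.2587]
tcp_rot: [-3.139, 0.112, 0.001]
wrist_force: [-0.6, -1.1, 0.7]
finger_gap: 0.085
```

```bash
python3 - <<'E'
from h import *
np.set_printoptions(precision=4,suppress=True)
w=cam('wrist','w8')
s=telemetry.sense();print(s['clock'],s['position'],s['tcp_rot'],s['finger_gap'],s['joint_positions'])
print(R.from_rotvec(s['tcp_rot']).as_matrix())
g=w['frame'][:,:,::-1]; p=proj(w,(.455,-.275,.176),1);print(p,'origin',w['cam_to_world'][:3,3])
# look for cap: print offset crop
cv2.imwrite('pics/w8b.png',cv2.resize(g,(800,600),interpolation=cv2.INTER_CUBIC))
E
```

```text
10.85 [ 0.4578 -0.2742  0.2589] [-3.1388  0.1137  0.0006] 0.08529987029107582 [-0.3153  0.6323  1.2056  2.0652 -0.7355  0.9668 -0.3552]
[[ 0.9974 -0.0723 -0.0004]
 [-0.0723 -0.9974  0.0007]
 [-0.0004 -0.0007 -1.    ]]
[260.5517 209.0404] origin [ 0.5364 -0.2794  0.3858]
```

send_rows(deltas=[[[-0.003,-0.001,-0.04],0,1],[[-0.003,-0.001,-0.08],0,1],[[-0.003,-0.001,-0.11],0,1],[[-0.003,-0.001,-0.127],0,1],[[-0.003,-0.001,-0.127],0,1]])

```text
clock: 11.35
position: [0.4536, -0.2755, 0.1306]
tcp_rot: [-3.137, 0.118, 0.004]
wrist_force: [0.5, 0.3, 0.1]
finger_gap: 0.0858
```

send_rows(deltas=[[[0,0,0],0,-0.2],[[0,0,0],0,-0.5],[[0,0,0],0,-1],[[0,0,0],0,-1],[[0,0,0],0,-1]], squeeze=30)

```text
clock: 11.85
position: [0.4546, -0.2763, 0.1329]
tcp_rot: [-3.139, 0.121, -0.002]
wrist_force: [0.2, 2.2, 6.8]
finger_gap: 0.0275
```

```bash
python3 - <<'E'
from h import *
np.set_printoptions(precision=4,suppress=True)
s=telemetry.sense();print(s['clock'],s['position'],s['wrist_force'],s['finger_gap'],s['joint_positions'])
E
```

```text
11.85 [ 0.4546 -0.2763  0.1329] [0.2076 2.1663 6.7955] 0.027519725559259335 [-0.1513  0.7536  0.9545  2.1771 -0.9826  0.7372 -0.1619]
```

send_rows(deltas=[[[0,0,0.03],0,-1],[[0,0,0.06],0,-1],[[0,0,0.085],0,-1],[[0.02,0,0.09],0,-1],[[0.05,0,0.09],0,-1]])

```text
clock: 12.35
position: [0.5037, -0.2765, 0.2237]
tcp_rot: [-3.139, 0.124, -0.002]
wrist_force: [0.1, -0.6, -4.5]
finger_gap: 0.027
```

send_rows(deltas=[[[0.025,0,0],0,-1],[[0.025,0,0],0,-1]])

```text
clock: 12.55
position: [0.5326, -0.2753, 0.2217]
tcp_rot: [3.139, -0.114, 0.001]
wrist_force: [0.4, 0.2, -4.2]
finger_gap: 0.0273
```

```bash
python3 - <<'E'
from h import *
np.set_printoptions(precision=4,suppress=True)
s=telemetry.sense();print(s['clock'],s['position'],s['wrist_force'],s['finger_gap'],s['joint_positions'])
w=cam('wrist','w9');a=cam('scene','s9');p=proj(a,s['position']);print(p)
g=w['frame'][:,:,::-1]
c=cv2.resize(g,(800,600),interpolation=cv2.INTER_CUBIC)
x,y=np.clip(p.astype(int)-[30,25],0,[440,320])
c[350:600,0:300]=cv2.resize(a['frame'][y:y+60,x:x+72,::-1],(300,250),interpolation=cv2.INTER_CUBIC);print(x,y)
cv2.imwrite('pics/w9b.png',c)
E
```

```text
12.55 [ 0.5326 -0.2753  0.2217] [ 0.4187  0.1629 -4.1865] 0.02732984154004814 [-0.2688  0.7331  1.1012  1.9605 -0.8068  0.9729 -0.41  ]
[358.6752 172.4755]
328 147
```

View pics/w9b.png

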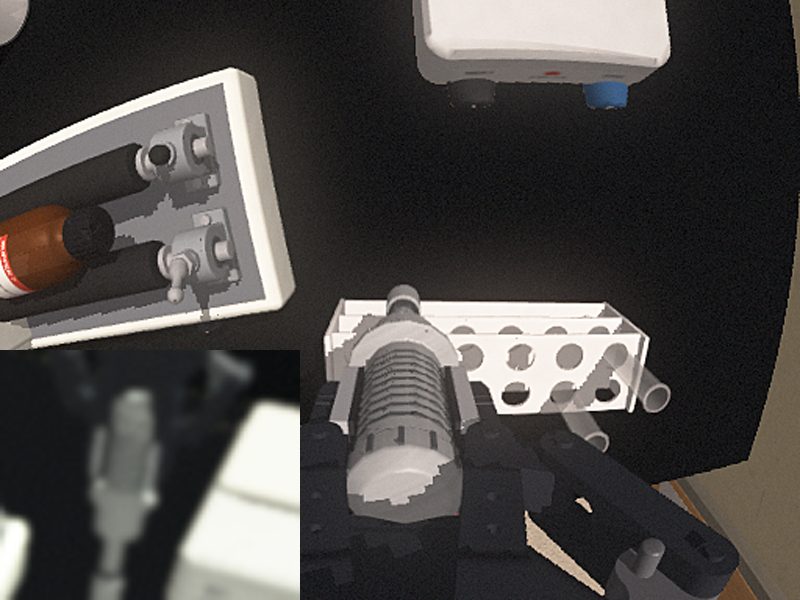

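```bash
cat >> nip.py <<'E'
O['w9']=(0,0,1.5625);D['w9']=load('w9')
pts+= [('w9',176,293,4.5,0),('w9',181,258,None,5)]
r=least_squares(f,[.55,-.155,.3,25,25,25],loss='soft_l1');print(r.x,f(r.x).reshape(-1,2))
w=D['w9']
for u,v in[(345,299),(470,303),(605,304),(340,314),(620,318),(648,368)]: print(u,v,onz(w,u/1.5625,v/1.5625,.08,1),onz(w,u/1.5625,v/1.5625,.0,1))
E
python3 nip.py
```

```text
[ 0.5539 -0.1607  0.6894 32.4306 33.0207] [[ 0.8851 -0.549 ]
 [ 0.4212 -0.6598]
 [-0.4634  0.8994]
 [ 0.3997 -0.3067]
 [-0.1639 -0.1085]
 [-0.452   0.3612]
 [-0.0269  0.0268]]
[ 0.5538 -0.1606  0.6738 32.4746 32.9238 38.5637] [[ 0.9417 -0.5488]
 [ 0.5104 -0.66  ]
 [-0.4608  0.9583]
 [ 0.3891 -0.2315]
 [-0.0206 -0.1195]
 [-0.2692  0.3249]
 [-0.1322  0.1265]
 [ 0.5649  0.0238]
 [-0.292  -0.0326]]
345 299 [ 0.5276 -0.2388  0.08  ] [ 0.5029 -0.2263  0.    ]
470 303 [ 0.5195 -0.3149  0.08  ] [ 0.4923 -0.3251  0.    ]
605 304 [ 0.512  -0.4051  0.08  ] [ 0.4827 -0.442   0.    ]
340 314 [ 0.5182 -0.2346  0.08  ] [ 0.4906 -0.2208  0.    ]
620 318 [ 0.5013 -0.4172  0.08  ] [ 0.4687 -0.4578 -0.    ]
648 368 [ 0.4607 -0.4448  0.08  ] [ 0.416  -0.4936 -0.    ]
```

send_rows(deltas=[[[0,0,-0.03],0,-1],[[0,0,-0.054],0,-1],[[-0.01,0,-0.054],0,-1],[[-0.02,0.001,-0.054],0,-1],[[-0.028,0.002,-0.054],0,-1]])

```text
clock: 13.15
position: [0.5004, -0.2751, 0.1695]
tcp_rot: [3.138, -0.124, 0.003]
wrist_force: [4.3, -0.5, -5.9]
finger_gap: 0.0273
```

send_rows(deltas=[[[-0.008,0.001,0],0,-1],[[-0.016,0.001,0],0,-1],[[-0.024,0.002,0],0,-1],[[-0.032,0.002,0],0,-1],[[-0.038,0.003,0],0,-1]])

```text
clock: 13.65
position: [0.4629, -0.2713, 0.1681]
tcp_rot: [3.139, -0.121, 0.001]
wrist_force: [8.2, -3.1, -16.8]
finger_gap: 0.027
```

```bash
python3 - <<'E'
from h import *
np.set_printoptions(precision=4,suppress=True)
s=telemetry.sense();print(s['clock'],s['position'],s['wrist_force'],s['ft_torque'],s['finger_gap'],s['joint_positions'])
E
```

```text
13.65 [ 0.4629 -0.2713  0.1681] [  8.1628  -3.1258 -16.8409] [-0.7111 -1.8579 -0.0038] 0.026983407581659877 [-0.2101  0.7211  1.0279  2.143  -0.9024  0.8044 -0.2437]
```

send_rows(deltas=[[[0.015,0,0],0,-1],[[0.04,0,0],0,-1],[[0.05,0,0.02],0,-1],[[0.05,0,0.05],0,-1],[[0.05,0,0.05],0,-1]])

```text
clock: 14.15
position: [0.5142, -0.2727, 0.2208]
tcp_rot: [3.137, -0.121, 0.003]
wrist_force: [-0.6, -0.2, -3.4]
finger_gap: 0.027
```

```bash
python3 - <<'E'
from h import *
np.set_printoptions(precision=4,suppress=True)
s=telemetry.sense();print(s['clock'],s['position'],s['wrist_force'],s['finger_gap'])
w=cam('wrist','w10')
g=w['frame'][:,:,::-1]
cv2.imwrite('pics/w10b.png',cv2.resize(g[100:370,60:420],None,fx=2.2,fy=2.2,interpolation=cv2.INTER_CUBIC))
E
```

```text
14.15 [ 0.5142 -0.2727  0.2208] [-0.5613 -0.1664 -3.3639] 0.02704084240743163
```

View pics/w10b.png

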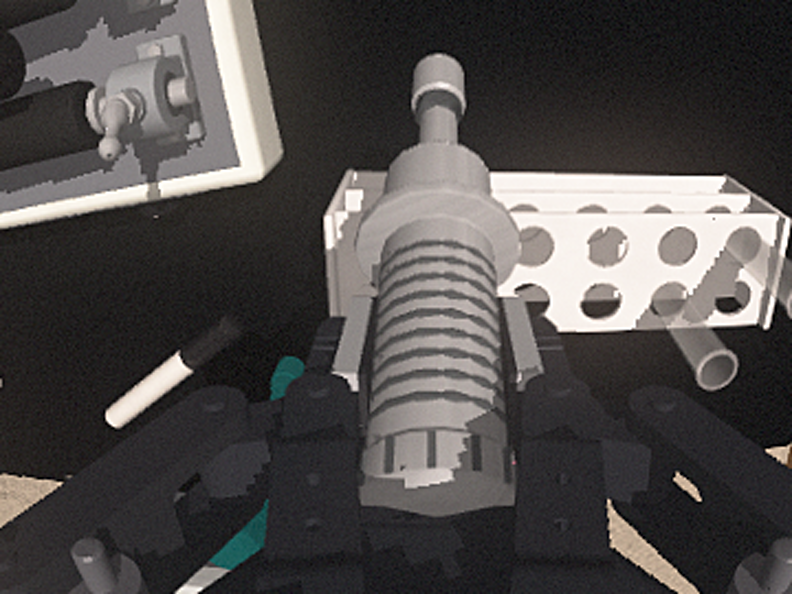

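```bash
cat > gun.py <<'E'
from h import *
np.set_printoptions(precision=4,suppress=True)
from scipy.optimize import least_squares
d=load('w10');pos=np.array([.5142,-.2727,.2208]);Rt=R.from_rotvec([3.137,-.121,.003]).as_matrix()
# gun axis (toward cap) in tool frame: cap leans to tool -x (world -x): z_g = (-sin th, sin ps, -cos th)
def axis(th,ps): 
    a=np.array([-np.sin(th),np.sin(ps),-np.cos(th)]);return a/np.linalg.norm(a)
def circ(q,z,r):
    th,ps,g,ex,ey=q; a=axis(th,ps); o=np.array([ex*1e-3,ey*1e-3,-.002])
    e1=np.cross(a,[0,1,0]);e1/=np.linalg.norm(e1);e2=np.cross(a,e1)
    t=np.linspace(0,2*np.pi,73)
    P=o+a*(z-g)*1e-3+r*1e-3*(np.cos(t)[:,None]*e1+np.sin(t)[:,None]*e2)
    W=pos+P@Rt.T
    return (np.array([proj(d,p,1) for p in W])-[60,100])*2.2
def f(q):
    m=circ(q,0,9);s=circ(q,20,9);b=circ(q,58,15);fl=circ(q,84,21)
    return np.array([m[:,1].min()-53,m[:,0].min()-413,m[:,0].max()-465,s[:,1].max()-123,b[:,1].min()-143,b[:,0].min()-386,b[:,0].max()-491,fl[:,0].min()-357,fl[:,0].max()-522])
if __name__=='__main__':
    r=least_squares(lambda q:np.r_[f(q)/2,q[3]/3,q[4]/2,(q[2]-118)/6],[.5,0,118,0,0]);print(r.x,f(r.x))
    J=r.jac;print(np.sqrt(np.diag(np.linalg.inv(J.T@J))))
E
python3 gun.py
```

```text
[  0.4624  -0.0019 117.9697  -0.3168   0.4069] [-2.8405  0.3325 -0.6594  3.4668 -0.6432  0.3995  0.6369  0.3875 -1.1942]
[0.0133 0.0073 2.1566 1.6993 0.5129]
```

send_rows(deltas=[[[0,0,0.04],1.4,-1],[[-0.02,0,0.06],2.8,-1],[[-0.03,0.02,0.06],4.2,-1],[[-0.03,0.05,0.06],5.6,-1],[[-0.02,0.07,0.055],7,-1]], squeeze=40)

```text
clock: 14.7
position: [0.4913, -0.1997, 0.2725]
tcp_rot: [-2.969, -1.018, 0.002]
wrist_force: [1.0, -0.9, -3.2]
finger_gap: 0.027
```

send_rows(deltas=[[[0.01,0.005,-0.01],0.13,-1],[[0.01,0.005,-0.01],0.13,-1],[[0.01,0.005,-0.01],0.13,-1]])

```text
clock: 15.0
position: [0.5026, -0.1973, 0.2625]
tcp_rot: [2.969, 1.027, -0.004]
wrist_force: [-0.4, -0.0, -3.8]
finger_gap: 0.0271
```

```bash
python3 - <<'E'
from h import *
np.set_printoptions(precision=4,suppress=True)
s=telemetry.sense();print(s['clock'],s['position'],s['tcp_rot'],s['wrist_force'],s['finger_gap'],s['joint_positions'])
Rt=R.from_rotvec(s['tcp_rot']).as_matrix();print('lean az',np.degrees(np.arctan2(-Rt[1,0],-Rt[0,0]))%360)
a=-(Rt@np.array([np.sin(.4624),0,np.cos(.4624)])); g=s['position']-Rt@[0,0,.002]
print('mouth',g-.118*a,'axis',a)
w=cam('wrist','w11');b=cam('scene','s11')
for d,fi in((w,1),(b,0)): print(proj(d,(.5538,-.1606,.142),fi),proj(d,g-.118*a,fi))
E
```

```text
15.0 [ 0.5026 -0.1973  0.2625] [ 2.9687  1.0273 -0.0035] [-0.3737 -0.0303 -3.783 ] 0.027076766498278147 [-0.394   0.5275  0.998   2.044  -0.5779  0.8811  0.025 ]
lean az 218.17562270296852
mouth [ 0.5438 -0.1649  0.1588] axis [-0.3488 -0.2749  0.8959]
[262.2287 117.6635] [258.8023 132.4844]
[318.9967 182.9906] [319.7681 180.1117]
```

```bash
python3 - <<'E'
from h import *
w=load('w11')['frame'][:,:,::-1];b=load('s11')['frame'][:,:,::-1]
c=np.zeros((600,800,3),np.uint8)
c[:,:500]=cv2.resize(w[80:200,210:310],(500,600),interpolation=cv2.INTER_CUBIC)
c[:360,505:]=cv2.resize(b[150:200,300:341],(295,360),interpolation=cv2.INTER_CUBIC)
cv2.imwrite('pics/c11.png',c)
E
```

```text
(no output)
```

View pics/c11.png

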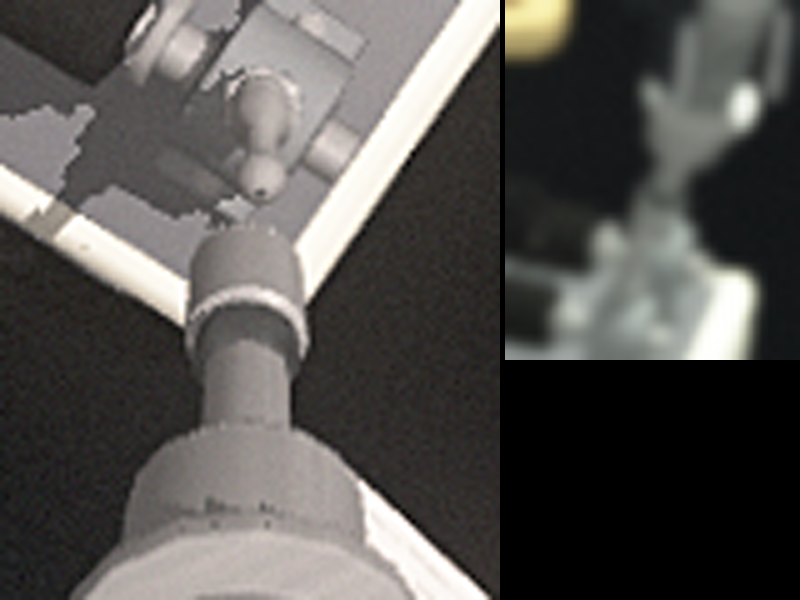

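```bash
cat > gun2.py <<'E'
import gun
from gun import *
gun.d=load('w11');gun.pos=np.array([.5026,-.1973,.2625]);gun.Rt=R.from_rotvec([2.9687,1.0273,-.0035]).as_matrix()
C=lambda P:((P/2.2+[60,100])-[209.6,79.6])*5
def f2(q):
    m=C(circ(q,0,9));s=C(circ(q,20,9));b=C(circ(q,58,15))
    return np.array([m[:,1].min()-224,m[:,0].min()-192,m[:,0].max()-302,s[:,0].min()-188,s[:,0].max()-309,b[:,1].min()-427,b[:,0].min()-124,b[:,0].max()-366])
r=least_squares(lambda q:np.r_[f2(q)/4,(q[3]+.3)/1.5,(q[4]-.4)/.7,(q[2]-118)/2,(q[0]-.4624)/.02],[.46,0,118,0,0]);print(r.x,f2(r.x))
th,ps,g,ex,ey=r.x
o=gun.pos+gun.Rt@np.array([ex*1e-3,ey*1e-3,-.002]);a=gun.Rt@axis(th,ps);m=o-a*g*1e-3
print('mouth',m,'axis',a)
import nip
from nip import D,O,pts
O['w11']=(209.6,79.6,5);D['w11']=load('w11')
pts+=[('w11',262,175,4.5,0),('w11',262,190,0,0),('w11',267,100,None,6)]
q=least_squares(nip.f,[.55,-.155,.6,25,25,25,25],loss='soft_l1').x;print('nip',q,nip.f(q).reshape(-1,2)[-3:])
phi=q[2];n=np.array([-np.sin(.5)*np.cos(phi),-np.sin(.5)*np.sin(phi),np.cos(.5)]);tip=np.r_[q[:2],.142]
v=m-tip;print('along',v@n,'lateral',v-n*(v@n),'n',n,'angle',np.arccos(n@a))
E
python3 gun2.py | tail -12
```

```text
[ 0.5649  0.0238]
 [-0.292  -0.0326]]
345 299 [ 0.5276 -0.2388  0.08  ] [ 0.5029 -0.2263  0.    ]
470 303 [ 0.5195 -0.3149  0.08  ] [ 0.4923 -0.3251  0.    ]
605 304 [ 0.512  -0.4051  0.08  ] [ 0.4827 -0.442   0.    ]
340 314 [ 0.5182 -0.2346  0.08  ] [ 0.4906 -0.2208  0.    ]
620 318 [ 0.5013 -0.4172  0.08  ] [ 0.4687 -0.4578 -0.    ]
648 368 [ 0.4607 -0.4448  0.08  ] [ 0.416  -0.4936 -0.    ]
nip [ 0.5538 -0.1603  0.64   32.6775 32.6723 37.8984 31.6494] [[ 0.3833  0.4283]
 [ 0.3649  0.266 ]
 [-0.5201 -0.0028]]
along 0.019741633016477415 lateral [-0.0034  0.0002 -0.0014] n [-0.3846 -0.2863  0.8776] angle 0.05277407745957706
```

send_rows(deltas=[[[0.0034,0,0.001],0,-1],[[0.007,0.002,-0.006],0,-1],[[0.0098,0.0046,-0.0133],0,-1],[[0.0098,0.0046,-0.0133],0,-1]])

```text
clock: 15.5
position: [0.513, -0.191, 0.2486]
tcp_rot: [-2.966, -1.033, 0.002]
wrist_force: [0.3, 0.4, -4.1]
finger_gap: 0.0273
```

```bash
cat > chk.py <<'E'
from h import *
np.set_printoptions(precision=4,suppress=True)
tip=np.array([.5538,-.1603,.142]);n=np.array([-.3846,-.2863,.8776])
s=telemetry.sense();g=s['position']+[0,0,.002];v=g-tip
F=s['wrist_force']-[0,0,-3.8]
print(s['clock'],'pos',s['position'],'F',F,'F.n',F@n,'along',v@n*1e3,'lat',(v-n*(v@n))*1e3,'gap',s['finger_gap'],'tq',s['ft_torque'])
E
python3 chk.py
```

```text
15.5 pos [ 0.513  -0.191   0.2486] F [ 0.3215  0.3834 -0.325 ] F.n -0.5186047070160005 along 119.77051722678449 lat [5.2827 3.612  3.4843] gap 0.027282778150037715 tq [-0.0258  0.0964  0.0001]
```

send_rows(deltas=[[[0.0015,0.001,-0.0035],0,-1],[[0.002,0.0015,-0.006],0,-1],[[0.001,0.0013,-0.0085],0,-1],[[0,0.0015,-0.0115],0,-1],[[0,0.0015,-0.0144],0,-1]])

```text
clock: 16.0
position: [0.514, -0.1906, 0.236]
tcp_rot: [2.966, 1.031, 0.004]
wrist_force: [3.7, 0.6, -0.9]
finger_gap: 0.027
```

```bash
python3 chk.py
```

```text
16.0 pos [ 0.514  -0.1906  0.236 ] F [3.6617 0.6308 2.867 ] F.n 0.9271438476416627 along 108.18879113805976 lat [1.8234 0.7081 1.0219] gap 0.027043103719832658 tq [ 0.2423 -1.2903 -0.1305]
```

send_rows(deltas=[[[0.0008,0.0006,-0.0018],0,-1],[[0.0015,0.0011,-0.0035],0,-1],[[0.0023,0.0017,-0.0053],0,-1],[[0.0031,0.0023,-0.007],0,-1],[[0.0031,0.0023,-0.007],0,-1]], squeeze=60)

```text
clock: 16.5
position: [0.5164, -0.1886, 0.2291]
tcp_rot: [2.967, 1.031, 0.001]
wrist_force: [1.0, -0.6, 9.0]
finger_gap: 0.027
```

```bash
python3 chk.py
```

```text
16.5 pos [ 0.5164 -0.1886  0.2291] F [ 1.0063 -0.5674 12.7722] F.n 10.98431842544203 along 100.65667911106145 lat [1.3392 0.4719 0.7332] gap 0.027043834750575143 tq [ 0.3208 -0.577  -0.0429]
```

send_rows(deltas=[[[0.0008,0.0006,-0.0018],0,-1],[[0.0015,0.0011,-0.0035],0,-1],[[0.0023,0.0017,-0.0053],0,-1],[[0.0031,0.0023,-0.007],0,-1],[[0.0031,0.0023,-0.007],0,-1]], squeeze=100)

```text
clock: 17.0
position: [0.5192, -0.1867, 0.2223]
tcp_rot: [2.967, 1.031, 0.001]
wrist_force: [-0.7, -0.3, 12.6]
finger_gap: 0.0262
```

```bash
python3 chk.py
```

```text
17.0 pos [ 0.5192 -0.1867  0.2223] F [-0.6786 -0.2767 16.3636] F.n 14.700931341105829 along 93.05821914185206 lat [1.1864 0.2863 0.6063] gap 0.02618658088776718 tq [ 0.2094 -0.2028  0.0517]
```

send_rows(deltas=[[[0.0006,0.0004,-0.0013],0,-1],[[0.0012,0.0009,-0.0026],0,-1],[[0.0012,0.0009,-0.0026],0,-1]])

```text
clock: 17.3
position: [0.5193, -0.1871, 0.2212]
tcp_rot: [2.968, 1.029, 0.001]
wrist_force: [-10.2, -0.5, 31.5]
finger_gap: 0.0264
```

```bash
python3 chk.py
```

```text
17.3 pos [ 0.5193 -0.1871  0.2212] F [-10.1635  -0.5097  35.3134] F.n 35.045854104030546 along 92.22970309700224 lat [ 0.9692 -0.3527  0.3027] gap 0.026357098203418514 tq [0.5884 1.4829 0.2389]
```

send_rows(deltas=[[[-0.0003,-0.0002,0.0008],0,-1],[[-0.0003,-0.0002,0.0008],0,-1],[[-0.0003,-0.0002,0.0008],0,-1]])

```text
clock: 17.6
position: [0.5194, -0.1868, 0.2216]
tcp_rot: [2.967, 1.03, 0.001]
wrist_force: [-6.6, -0.6, 24.1]
finger_gap: 0.026
```

```bash
python3 chk.py; python3 - <<'E'
from h import *
np.set_printoptions(precision=4,suppress=True)
t=cam('top','t12');w=cam('wrist','w12')
g=t['frame'].astype(float).mean(2)[158:186,226:239]
n,l,st,c=cv2.connectedComponentsWithStats((g<80).astype(np.uint8)); print([(s[4],cc+[226,158]) for s,cc in zip(st[1:],c[1:])])
t0=load('t0')['frame'].astype(int);d=np.abs(t['frame'].astype(int)-t0).max(2)
for nm,y0,y1,x0,x1 in(('beaker',185,210,155,182),('timer',210,236,216,240),('pen',212,240,262,300)): print(nm,(d[y0:y1,x0:x1]>60).sum())
# view of nipple/coupler in numbers: row profile along gun axis
gr=w['frame'].mean(2);tip=(.5538,-.1603,.142);nv=np.array([-.3846,-.2863,.8776])
for s in(0,-.0162,-.0242,-.03): print(s,proj(w,np.array(tip)+s*nv,1))
p=proj(w,np.array(tip)-.0162*nv,1).astype(int)
print(gr[p[1]-22:p[1]+20:2,p[0]-14:p[0]+15:2].astype(int))
E
```

```text
17.6 pos [ 0.5194 -0.1868  0.2216] F [-6.6143 -0.6097 27.9239] F.n 27.22441987322744 along 92.3955470503398 lat [ 1.1392 -0.0488  0.4763] gap 0.02597001493761216 tq [0.426  0.8535 0.0988]
[(np.int32(30), array([230.5, 166.4]))]
beaker 0
timer 309
pen 799
0 [259.4669 149.347 ]
-0.0162 [259.6765 135.9435]
-0.0242 [259.771  129.8887]
-0.03 [259.8362 125.7119]
[[182 108  71 168 195 192 193 185 186 182 181 178 174 166 162]
 [119  92 109 186 187 195 197 197 193 190 184 182 179 176 170]
 [112  64 174 187 189  90 146 145 138 132 167 185 183 180 176]
 [ 62 161 187  88  79 120 196 224 227 197 165 196 186 184 185]
 [ 88 169 106  94 187  95 128 163 172 159 232 164 196 191 187]
 [104  95 101  99 198 119 140 159 174 184 184 233 195 194 190]
 [ 98  97  97 107 100 117 151 162 180 186 173 222 167 192 195]
 [ 99  98 105  96  98 127 155 167 186 190 175 206 173 192 195]
 [ 94  97  96 102  94 116 155 165 166 175 185 207 187 189 172]
 [ 89  92  97 105 127 140 152 156 160 165 164 189 180 184 149]
 [ 91  91 102 117 131 139 149 162 163 164 173 168 179 140 222]
 [ 87  93 102 114 131 139 152 160 158 166 170 174 159 166 191]
 [ 89  95 103 118 129 143 150 162 159 169 172 174 164 133 166]
 [114 101 108 118 129 138 157 159 160 171 169 174 168 128 121]
 [102  98 104 122 134 142 153 161 165 166 173 170 168 135 151]
 [ 85  98 108 121 128 143 153 159 155 162 169 176 170 150 145]
 [166  99 103 120 198 202 216 219 236 252 220 174 164 137 218]
 [156  92 149 183 150 134 126 130 131 187 246 230 166 160 255]
 [153 130 169 103  78  88  89  90  89  86 107 195 217 209 253]
 [152 151  78  81  87  91  89  91  96 103  93  87 211 228 253]
 [156 107  57  85  90  91  94  94  96  99  91  91 110 215 251]]
```

```bash
python3 - <<'E'
from h import *
np.set_printoptions(precision=2,suppress=True)
w=load('w12');gr=w['frame'].mean(2)
tip=np.array([.5538,-.1603,.142]);n=np.array([-.3846,-.2863,.8776])
e1=np.cross(n,[1,0,0]);e1/=np.linalg.norm(e1);e2=np.cross(n,e1);t=np.linspace(0,6.28,90)
def c(s,r=.009): P=tip+s*n+r*(np.cos(t)[:,None]*e1+np.sin(t)[:,None]*e2);return np.array([proj(w,p,1) for p in P])
for u in(0,.0025,.005): m=c(-.0162+u);s=c(.0038+u);print(u,'rim min',m[:,1].min(),'ring min/max',s[:,1].min(),s[:,1].max(),'u',m[:,0].min(),m[:,0].max())
print(np.c_[np.arange(120,156),gr[120:156,254:266:2]].astype(int))
E
```

```text
0 rim min 125.95572783152892 ring min/max 142.38950399967678 162.52386818995734 u 247.59669190273786 271.7614035373327
0.0025 rim min 127.87322341841295 ring min/max 144.63134158894684 164.83023934240586 u 247.46018195523783 271.83658969713866
0.005 rim min 129.8278922851506 ring min/max 146.91832653549832 167.17811859053077 u 247.3215933880805 271.912700351155
[[120 152 207 153 131 215 209]
 [121 205 100 142 173 164 185]
 [122 168 135 155 180 189 168]
 [123  92 134 149 165 175 182]
 [124  99 129 154 172 182 177]
 [125  97 134 156 175 184 179]
 [126  96 138 161 175 186 178]
 [127  96 148 163 183 191 184]
 [128 101 146 161 183 194 186]
 [129 100 142 162 161 189 191]
 [130 122 138 153 149 170 175]
 [131 133 147 153 158 161 173]
 [132 135 147 155 157 161 170]
 [133 138 146 155 156 160 170]
 [134 135 146 155 160 163 170]
 [135 140 148 155 162 165 169]
 [136 136 149 151 159 165 168]
 [137 135 147 160 161 163 170]
 [138 135 147 157 160 159 172]
 [139 135 151 159 162 163 170]
 [140 135 147 157 164 166 171]
 [141 136 147 160 160 161 171]
 [142 138 147 157 161 161 170]
 [143 135 147 157 161 163 164]
 [144 151 195 225 220 227 110]
 [145 203 211 221 226 245 255]
 [146 192 172 178 194 234 251]
 [147 126 119 126 133 159 238]
 [148 101  79  83  79  95 139]
 [149  79  83  94  90  90  83]
 [150  90  94  89  93  91  93]
 [151  88  90  92  95  94  98]
 [152  91  91  96 100  95  99]
 [153  92  91  96  95 102  99]
 [154  95  98 104  97 102 100]
 [155  96 103 126 115 102 101]]
```

send_rows(deltas=[[[-0.0015,-0.0011,0.0035],0,-1],[[-0.0031,-0.0023,0.007],0,-1],[[-0.0046,-0.0034,0.0105],0,-1],[[-0.0052,-0.0039,0.0119],0,-1],[[-0.0052,-0.0039,0.0119],0,-1]])

```text
clock: 18.2
position: [0.5153, -0.1896, 0.2326]
tcp_rot: [2.967, 1.031, 0.002]
wrist_force: [0.8, 0.6, 8.2]
finger_gap: 0.0263
```

```bash
python3 chk.py
```

```text
18.2 pos [ 0.5153 -0.1896  0.2326] F [ 0.7918  0.5985 12.0283] F.n 10.080113794589584 along 104.44277939961135 lat [1.6697 0.5586 0.906 ] gap 0.026267955727094436 tq [ 0.2444 -0.8418 -0.053 ]
```

send_rows(deltas=[[[-0.0008,-0.0006,0.0018],0,-1],[[-0.0008,-0.0006,0.0018],0,-1]])

```text
clock: 18.4
position: [0.5149, -0.1896, 0.2337]
tcp_rot: [2.966, 1.032, 0.002]
wrist_force: [3.4, 0.5, 2.5]
finger_gap: 0.0262
```

```bash
python3 chk.py
```

```text
18.4 pos [ 0.5149 -0.1896  0.2337] F [3.3841 0.4566 6.2722] F.n 4.07226415929844 along 105.62614404270478 lat [1.6969 0.9256 1.0376] gap 0.026160573594904632 tq [ 0.2315 -1.4691 -0.0528]
```

send_rows(deltas=[[[-0.0004,-0.0003,0.0009],0,-1],[[-0.0004,-0.0003,0.0009],0,-1]])

```text
clock: 18.6
position: [0.5147, -0.1895, 0.2342]
tcp_rot: [2.966, 1.032, 0.002]
wrist_force: [6.4, 0.5, -2.4]
finger_gap: 0.0259
```

```bash
python3 chk.py
```

```text
18.6 pos [ 0.5147 -0.1895  0.2342] F [6.4491 0.4964 1.3949] F.n -1.3983043332377407 along 106.07047242002011 lat [1.6474 1.1386 1.0854] gap 0.025931629742015967 tq [ 0.3032 -2.0058 -0.1934]
```

send_rows(deltas=[[[0,0,-0.001],-0.1,-1],[[-0.0005,-0.0004,-0.0013],-0.2,-1],[[-0.001,-0.0008,-0.0016],-0.3,-1],[[-0.001,-0.0008,-0.0016],-0.3,-1]], squeeze=20)

```text
clock: 19.0
position: [0.5133, -0.1895, 0.2328]
tcp_rot: [-2.981, -0.985, -0.002]
wrist_force: [5.7, 5.1, 4.5]
finger_gap: 0.0265
```

```bash
cat >> chk.py <<'E'
p=np.array([.704,.524,.479]);j=np.array([.597,-.802,0])
print('F p,j',F@p,F@j,'lat p,j mm',v@p*1e3,v@j*1e3)
E
python3 chk.py
```

```text
19.0 pos [ 0.5133 -0.1895  0.2328] F [5.6512 5.1133 8.2672] F.n 3.6179330439554858 along 105.33297219326126 lat [0.0588 0.969  0.3339] gap 0.026482190633708765 tq [ 1.4568 -1.7807  0.035 ]
F p,j 10.617776979188948 -0.7270785940820726 lat p,j mm 0.6659978185741554 -0.741318048171357
```

send_rows(deltas=[[[-0.001,-0.0008,-0.0007],0,-1],[[-0.0021,-0.0016,-0.0014],0,-1],[[-0.0028,-0.0021,-0.0019],0,-1],[[-0.0028,-0.0021,-0.0019],0,-1]])

```text
clock: 19.4
position: [0.51, -0.1922, 0.2307]
tcp_rot: [-2.982, -0.985, -0.001]
wrist_force: [4.1, 3.6, 2.1]
finger_gap: 0.0261
```

```bash
python3 chk.py
```

```text
19.4 pos [ 0.51   -0.1922  0.2307] F [4.0517 3.5722 5.8566] F.n 2.558779525431183 along 105.57453181475775 lat [-3.1496 -1.6507 -1.9268] gap 0.02607023504836118 tq [ 1.2199 -1.5211 -0.0124]
F p,j 7.529555541669799 -0.44607718727114015 lat p,j mm -4.04845987132356 -0.5557723437351261
```

send_rows(deltas=[[[0.001,0.0008,0.0007],0,-1],[[0.0017,0.0013,0.0012],0,-1],[[0.0017,0.0013,0.0012],0,-1]])

```text
clock: 19.7
position: [0.5111, -0.1913, 0.2316]
tcp_rot: [-2.983, -0.985, 0.002]
wrist_force: [3.1, 1.8, -3.4]
finger_gap: 0.0261
```

```bash
python3 chk.py
```

```text
19.7 pos [ 0.5111 -0.1913  0.2316] F [3.1061 1.8325 0.3813] F.n -1.384635487272546 along 105.70129997510872 lat [-2.0053 -0.7238 -1.123 ] gap 0.026106509076325585 tq [ 0.4891 -0.8951 -0.0601]
F p,j 3.329548526828562 0.3846752454277936 lat p,j mm -2.3721536849721607 -0.6160262088188425
```

send_rows(deltas=[[[0.0018,0.0013,-0.0015],0,-1],[[0.0028,0.002,-0.004],0,-1],[[0.0038,0.0028,-0.0065],0,-1],[[0.0049,0.0036,-0.0092],0,-1],[[0.0049,0.0036,-0.0092],0,-1]], squeeze=40)

```text
clock: 20.2
position: [0.5152, -0.1887, 0.223]
tcp_rot: [-2.983, -0.984, 0.003]
wrist_force: [-3.5, 0.5, 10.1]
finger_gap: 0.026
```

```bash
python3 chk.py
```

```text
20.2 pos [ 0.5152 -0.1887  0.223 ] F [-3.4992  0.4561 13.9289] F.n 13.43920948592801 along 95.80120633430835 lat [-1.7956 -0.9385 -1.1003] gap 0.0259720671314195 tq [0.4144 0.7018 0.0763]
F p,j 4.447469892917601 -2.4548299253433252 lat p,j mm -2.32214205273093 -0.31863752831804537
```

send_rows(deltas=[[[0.0008,0.0006,-0.0012],0,-1],[[0.0016,0.0012,-0.0024],0,-1],[[0.0024,0.0018,-0.0035],0,-1],[[0.0024,0.0018,-0.0035],0,-1]])

```text
clock: 20.6
position: [0.5165, -0.1879, 0.2202]
tcp_rot: [-2.984, -0.982, 0.004]
wrist_force: [-8.9, -1.0, 18.1]
finger_gap: 0.0261
```

```bash
python3 chk.py
```

```text
20.6 pos [ 0.5165 -0.1879  0.2202] F [-8.8655 -0.9732 21.9347] F.n 22.93816927007562 along 92.63441720995917 lat [-1.7129 -1.0526 -1.1011] gap 0.026121044199059855 tq [0.1526 1.8161 0.1522]
F p,j 3.7554718305093373 -4.512184972055849 lat p,j mm -2.3227610497156648 -0.17783605866411353
```

send_rows(deltas=[[[0,0.0006,0.0002],0,-1],[[0,0.0012,0.0004],0,-1],[[0,0.0012,0.0004],0,-1]], squeeze=90)

```text
clock: 20.9
position: [0.5167, -0.1873, 0.2206]
tcp_rot: [2.983, 0.981, -0.004]
wrist_force: [-7.8, -3.3, 14.6]
finger_gap: 0.0261
```

```bash
python3 chk.py
```

```text
20.9 pos [ 0.5167 -0.1873  0.2206] F [-7.7605 -3.318  18.3574] F.n 20.04509603687743 along 92.71903105393376 lat [-1.4632 -0.435  -0.7902] gap 0.0260777343232944 tq [-0.6276  1.6131  0.1044]
F p,j 1.5912187888162719 -1.9720166681218756 lat p,j mm -1.674490343084082 -0.5240456142628777
```

send_rows(deltas=[[[0,0,0],0,-1],[[0,0,0],0,-1],[[0,0,0],0,-1],[[0,0,0],0,-1],[[0,0,0],0,-1]])

```text
clock: 21.4
position: [0.5166, -0.1873, 0.2206]
tcp_rot: [2.983, 0.981, -0.004]
wrist_force: [-8.1, -3.7, 14.0]
finger_gap: 0.0262
```

```bash
python3 chk.py; python3 -c "
from h import *
w=cam('wrist','w13');g=w['frame'].mean(2)
print(g[118:156:2,246:276:2].astype(int)); print(telemetry.sense()['joint_positions'])"
```

```text
21.4 pos [ 0.5166 -0.1873  0.2206] F [-8.0692 -3.7001 17.7603] F.n 19.74917902962896 along 92.73354123568028 lat [-1.5046 -0.4666 -0.8186] gap 0.026194430902162318 tq [-0.6217  1.6379  0.0789]
F p,j 0.8876611709582157 -1.8498279551320247 lat p,j mm -1.733818039989748 -0.5233911275570433
[[166  93 102 190 104 142 171 183 178 202 224 191 184 187 188]
 [ 97 101  90 212 108 137 158 174 178 180 237 151 191 192 186]
 [ 95  97  90  95 113 146 162 178 185 175 190 166 191 188 188]
 [ 97  95  92 101 122 154 165 187 191 178 180 166 185 190 148]
 [ 97  97  95 106 117 152 154 165 154 181 169 177 183 169 172]
 [ 91  94 106 127 137 150 155 156 161 167 183 172 177 144 207]
 [ 92  97 105 126 135 148 158 161 162 173 177 172 157 207 216]
 [ 87 104 113 123 138 148 156 164 164 171 176 166 140 173 188]
 [ 92 104 118 130 140 153 159 164 161 171 179 169 133 132 159]
 [101  98 115 128 140 152 163 160 163 175 174 167 163 121 122]
 [ 97 104 116 131 140 152 160 160 162 172 175 161 154 153 140]
 [ 96  96 121 128 134 161 187 173 154 164 173 163 157 149 163]
 [ 93  99 150 187 195 217 201 243 252 252 185 171 155 145 255]
 [ 90 136 179 112 118  97  98  96 145 198 226 202 146 238 252]
 [107 105  99  75  83  92  90  90  91  84 151 219 188 254 250]
 [106  96  68  92  94  90  89  89 100  98  91 111 207 254 251]
 [101  62  80  94  94  90  94  90  98  95  86  84 201 254 248]
 [101  53  85  99  99 113 134 113 104  97  89  79 167 253 246]
 [128  59  81  95 120 137 155 157 168 134  88  73 178 251 248]]
[-0.3665476   0.59086137  0.93955042  2.06608862 -0.66058562  0.81710017
  0.03620985]
```

send_rows(deltas=[[[-0.0015,-0.0011,0.0035],0,-1],[[-0.0031,-0.0023,0.007],0,-1],[[-0.0046,-0.0034,0.0105],0,-1],[[-0.0056,-0.0042,0.0127],0,-1],[[-0.0056,-0.0042,0.0127],0,-1]])

```text
clock: 21.95
position: [0.5127, -0.1897, 0.2324]
tcp_rot: [2.983, 0.984, -0.001]
wrist_force: [-0.9, -1.5, 1.1]
finger_gap: 0.0261
```

```bash
python3 chk.py
```

```text
21.95 pos [ 0.5127 -0.1897  0.2324] F [-0.9264 -1.5351  4.919 ] F.n 5.112676426069398 along 105.30714199304501 lat [-0.5521  0.7151 -0.0167] gap 0.026133834677223106 tq [-0.6217  0.1544 -0.1256]
F p,j 0.8996312818339248 0.6781158934726823 lat p,j mm -0.06507606350414455 -0.9024609948903355
```

send_rows(deltas=[[[-0.0006,-0.0004,0.0013],0,-1],[[-0.0006,-0.0004,0.0013],0,-1]])

```text
clock: 22.15
position: [0.5126, -0.1895, 0.2334]
tcp_rot: [2.983, 0.985, -0.001]
wrist_force: [1.8, -1.4, -5.1]
finger_gap: 0.026
```

```bash
python3 chk.py
```

```text
22.15 pos [ 0.5126 -0.1895  0.2334] F [ 1.7762 -1.4359 -1.3367] F.n -1.4451285651239614 along 106.15760579946459 lat [-0.3842  1.2291  0.2245] gap 0.025985998148891132 tq [-0.5286 -0.3159 -0.0978]
F p,j -0.1423094392196886 2.21199377697133 lat p,j mm 0.43765192614205184 -1.2144381462396086
```

One more small step to be decisive.

send_rows(deltas=[[[-0.0004,-0.0003,0.0009],0,-1],[[-0.0004,-0.0003,0.0009],0,-1]])

```text
clock: 22.35
position: [0.5121, -0.1894, 0.2343]
tcp_rot: [-2.982, -0.986, 0.001]
wrist_force: [1.9, -0.8, -6.1]
finger_gap: 0.0264
```

```bash
python3 chk.py
```

```text
22.35 pos [ 0.5121 -0.1894  0.2343] F [ 1.9208 -0.8449 -2.2814] F.n -2.498979344707776 along 107.07754446668164 lat [-0.5023  1.5684  0.2834] gap 0.02635508991829555 tq [-0.2938 -0.3113 -0.0667]
F p,j -0.18322031869797356 1.824311797394557 lat p,j mm 0.560174734899271 -1.5570852572712337
```

send_rows(deltas=[[[-0.0006,-0.0004,0.0013],0,-1],[[-0.0006,-0.0004,0.0013],0,-1]])

```text
clock: 22.55
position: [0.5116, -0.19, 0.236]
tcp_rot: [-2.983, -0.985, 0.0]
wrist_force: [1.4, -0.3, -3.9]
finger_gap: 0.0259
```

```bash
python3 chk.py
```

```text
22.55 pos [ 0.5116 -0.19    0.236 ] F [ 1.3696 -0.2708 -0.0561] F.n -0.4984138588237604 along 108.96149528658277 lat [-0.3418  1.501   0.3316] gap 0.02587477555295108 tq [-0.0528 -0.2548 -0.074 ]
F p,j 0.7953840382723187 1.0348517607074244 lat p,j mm 0.660210355879585 -1.4071577824692318
```

send_rows(deltas=[[[0.0004,0.0003,-0.0009],0,-1],[[0.0004,0.0003,-0.0009],0,-1]])

```text
clock: 22.75
position: [0.5121, -0.1899, 0.2349]
tcp_rot: [2.983, 0.985, 0.0]
wrist_force: [2.1, 0.3, -7.7]
finger_gap: 0.026
```

send_rows(deltas=[[[0.0004,0.0003,-0.0009],0,-1],[[0.0004,0.0003,-0.0009],0,-1]])

```text
clock: 22.95
position: [0.5127, -0.1897, 0.234]
tcp_rot: [2.983, 0.985, 0.0]
wrist_force: [2.3, -1.6, -8.3]
finger_gap: 0.0266
```

send_rows(deltas=[[[0.0004,0.0003,-0.0009],0,-1],[[0.0004,0.0003,-0.0009],0,-1]])

```text
clock: 23.15
position: [0.513, -0.1894, 0.2332]
tcp_rot: [2.983, 0.985, 0.0]
wrist_force: [2.0, -2.0, -4.5]
finger_gap: 0.0262
```

send_rows(deltas=[[[0.0004,0.0003,-0.0009],0,-1],[[0.0004,0.0003,-0.0009],0,-1]])

```text
clock: 23.35
position: [0.5131, -0.1894, 0.2326]
tcp_rot: [2.983, 0.985, 0.0]
wrist_force: [-1.2, -0.8, 0.5]
finger_gap: 0.0262
```

send_rows(deltas=[[[0.0004,0.0003,-0.0009],0,-1],[[0.0004,0.0003,-0.0009],0,-1]])

```text
clock: 23.55
position: [0.5134, -0.1892, 0.2319]
tcp_rot: [2.983, 0.984, 0.0]
wrist_force: [-2.5, -1.7, 6.2]
finger_gap: 0.0262
```

```bash
python3 chk.py
```

```text
23.55 pos [ 0.5134 -0.1892  0.2319] F [-2.4914 -1.7453  9.9863] F.n 10.2218439321551 along 104.4369965737518 lat [-0.2386  0.9711  0.2043] gap 0.026213074626005563 tq [-0.3953  0.5424  0.0148]
F p,j 2.114940542734733 -0.08763966675381471 lat p,j mm 0.39605576760685146 -0.9205928957343392
```

send_rows(deltas=[[[0.001,0.0008,-0.0025],0,-1],[[0.002,0.0015,-0.005],0,-1],[[0.003,0.0023,-0.0075],0,-1],[[0.0042,0.0031,-0.01],0,-1],[[0.0042,0.0031,-0.01],0,-1]])

```text
clock: 24.05
position: [0.5174, -0.1864, 0.222]
tcp_rot: [2.983, 0.984, -0.0]
wrist_force: [-5.8, -2.9, 10.1]
finger_gap: 0.0257
```

send_rows(deltas=[[[0.0004,0.0003,-0.0009],0,-1],[[0.0004,0.0003,-0.0009],0,-1]])

```text
clock: 24.25
position: [0.5175, -0.1863, 0.2213]
tcp_rot: [2.983, 0.984, -0.0]
wrist_force: [-6.1, -1.7, 10.8]
finger_gap: 0.0263
```

```bash
python3 chk.py
```

```text
24.25 pos [ 0.5175 -0.1863  0.2213] F [-6.0553 -1.7376 14.5779] F.n 15.619920418242824 along 92.76424975810147 lat [-0.6041  0.5875 -0.0801] gap 0.026289703942535343 tq [-0.402   1.0508  0.0937]
F p,j 1.8093808434716434 -2.22142918780858 lat p,j mm -0.19375081365645258 -0.8312170163198815
```

Nearly at the stop; about 0.8 mm more of command gives a firm margin.

send_rows(deltas=[[[0.0003,0.0003,-0.0008],0,-1],[[0.0003,0.0003,-0.0008],0,-1],[[0.0003,0.0003,-0.0008],0,-1]])

```text
clock: 24.55
position: [0.5176, -0.1864, 0.2211]
tcp_rot: [2.984, 0.983, 0.0]
wrist_force: [-7.5, -3.6, 17.8]
finger_gap: 0.0263
```

```bash
python3 chk.py
```

```text
24.55 pos [ 0.5176 -0.1864  0.2211] F [-7.4823 -3.577  21.6279] F.n 22.882391790504776 along 92.55858877536899 lat [-0.6476  0.4043 -0.159 ] gap 0.026289579578397636 tq [-0.2411  1.5815  0.1148]
F p,j 3.217852467246602 -1.5982387538551024 lat p,j mm -0.358098293778341 -0.7102832347346559
```

```bash
python3 chk.py; python3 -c "
from h import *
print(workorder.sign_off())"
```

```text
24.55 pos [ 0.5176 -0.1864  0.2211] F [-7.4823 -3.577  21.6279] F.n 22.882391790504776 along 92.55858877536899 lat [-0.6476  0.4043 -0.159 ] gap 0.026289579578397636 tq [-0.2411  1.5815  0.1148]
F p,j 3.217852467246602 -1.5982387538551024 lat p,j mm -0.358098293778341 -0.7102832347346559
the job is handed in; nothing more can be done
None
```

I moved the lever to neutral and took the steel grease gun from the rack. I tilted it in the grip against the rack's far edge, pushed it onto the nipple and pressed the barrel in to its stop. The job was handed in at 24.6 s with the gun still held like that.

- **Lever:** My first push left it about 0.1 rad short of neutral, so I nudged it again. The top camera then put the knob within about 0.02 rad of the middle notch, and it stayed there by itself.
- **Coupler:** The snap-on is well supported but not proven.
  - **For it:** On the re-push the coupler was drawn onto the nipple with about 4 to 5 N just before seating. The force then rose along the spring to a hard stop about 12 mm further on.
  - **Against it:** A pull test peaked at only about 2.5 N, and the pull then fell away as the coupler slid back. My image fit put the coupler 2 to 4 mm short of full seat. I put that down to the gun having slipped in the grip at the rack. A later row reading fitted full seat better.
- **Final hold:** About 23 N along the axis (the spring needs 14.5 N at the stop), up to about 3.6 N sideways, and the grip within about 1 mm of the estimated nipple axis. The axis itself is known to about 0.03 rad.
- **Other things:** The beaker looked unmoved in the top picture. The arm or its shadow hid the timer and marker from the last top-camera comparison, so I could not confirm them, but no move went near them.

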